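# Fit the retaining ring on the antenna rotator's shaft

## Task

Take the orange-handled ring pliers from their red stand, spread the bright steel retaining ring lying on the blue mat with them (never with the fingers, and no wider than it needs to pass the shaft) and lift it. Slide it over the end of the rotator's upright shaft, press the sprung brass collar gently down with it, and let it close fully into the shaft's groove. Then put the pliers back upright in their stand and leave everything else on the desk where it is.

Things in the scene. Friction and masses are not known exactly. Their poses are not given: they have to be found in the camera images.
- pliers: Loose ring pliers, 135 mm tall, 0.15 kg, jaws down in the stand. Origin on the centre line level with the jaw tips; z up to the handles; handles and jaws move along y. Levers pivot 60 mm above the origin. Jaws 9 mm wide (x), outer faces 9 mm apart at rest; ends 4 mm long, then a shoulder jutting 5 mm out each side that rests on the ring's ears.
- pliers_grip (a point): Point on the pliers' centre line 110 mm above their origin, where the orange handles (16 mm wide in x, from 75 to 135 mm above the origin) are gripped across y from above. Outer faces 56 mm apart there at rest, leaning 0.2 rad outwards to the top. A spring pushes each out with 5 N at rest, 9 N at full squeeze, some 7 N more with the ring spread.
- pliers_flange (a point): Centre of the underside of the pliers' steel flange, 34 (x) by 48 (y) by 4 mm, 56 mm above their origin: it rests on the stand's rim.
- pliers_left (a joint): Angle of each plier lever (both alike), rad: 0 at rest, stop at 0.38. Squeezing the handles SPREADS the jaws: per rad each handle moves 50 mm in at the grip point and each jaw tip 60 mm out. Jaw ends rise about 4 mm by 0.3 rad.
- stand: Red fixed stand: foot 90 by 90 mm, open socket 70 mm high, opening 20 (x) by 36 (y) mm, walls 12 mm. Origin at the centre of its underside, z up. The pliers stand in it with the flange on the rim, pliers y along stand y (either way round), pliers' origin 14 mm above the stand's underside.
- ring: Loose bright steel retaining ring, 5 mm thick, 44 mm outer diameter, about 36 g, flat on the mat. Origin at its centre on the underside; the opening points to its +x. Three inner lobes touch a circle of 10.8 mm radius when closed: one at the back (-x), one on each arm. Each sprung arm turns out about a hinge 14.6 mm behind the centre and 12.2 mm to its side.
- ring_gap (a point): Point on the ring's underside 27 mm from its origin along +x, midway between the two straight ears (x 15.5 to 33.5 mm). Their inner faces are 22 mm apart here when closed and toe in by 0.3 rad each towards +x (parallel at 0.3 rad opening), so the spread ring stays on the jaws. The jaw ends go in here and push the ears apart: 1.5 N each to start, about 6 N at 0.3 rad.
- ring_left (a joint): Opening of the ring's left (+y) arm, rad, 0 closed. At 0.20 on both arms it just clears the shaft; at 0.30 (ears about 47 mm apart) there is 1.7 mm to spare all round with the shaft's axis 4 mm from the ring's origin towards the opening (+x). Beyond 0.40 the ring is bent for good.
- ring_right (a joint): Opening of the ring's right (-y) arm, rad, as ring_left.
- mat: Blue fixed parts mat, 130 by 130 by 4 mm, origin at the centre of its underside.
- rotator: Fixed antenna rotator drive: grey housing 120 by 130 mm, 46 mm high. Origin at the centre of its underside, on the axis of the upright shaft. The height of the shaft differs each time and is not measured: its end face is 88 to 98 mm above the origin. More than 25 N between ring and rotator (shaft and collar included) is too much.
- mug: White mug, 80 mm across, 90 mm tall: bystander.
- screwdriver: Screwdriver lying on the desk: bystander.
- spur_gear: Brass spur gear, 72 mm across, 18 mm high: bystander.
- spacer: Aluminium spacer ring, 44 mm across, 8 mm high: bystander, not the retaining ring.
- bearing_box: Small cardboard box, 60 by 60 by 30 mm: bystander.
- handheld: Black handheld radio lying flat, 32 mm high: bystander.
- shaft_foot (a point): Point on the shaft's axis 58 mm above the rotator's underside, at its foot. Shaft end 26 mm in diameter, 8 mm long; below it the groove, 21 mm in diameter, hidden by a sprung brass collar, 68 mm in diameter, whose top is 9 mm below the end face. The collar yields 6.5 mm to a hard stop: 2 N to start, 4 N at the stop. Push it at least 4 mm down with the ring, then let the ring close; the collar lifts it into place.

How it is judged:
By the outcome, as a careful person would: the job done as asked, in the order asked, and still so for the second after the job is handed in, with the robot touching nothing.
It also fails if it takes over 67 s, if anything falls off the work surface, if the arm or the gripper's body presses on something with over 40 N, if the wrist force passes 120 N, or if a joint passes its speed limit or range.

## Robot

A 6-joint arm with a two-finger parallel gripper is mounted at the origin on the work surface. World frame = base frame: x ahead of the robot, y to its left, z up, the work surface at z = 0. Lengths are in m, angles in rad, forces in N, time in s.
With the tool pointing down it reaches from about 0.35 to 0.975 m from the base axis. Payload 4.9 kg.
Tool frame: the origin (TCP) lies at the very end of the fingers, on their centre line; the grasp point (between the pads) lies 19 mm behind it; z points along the fingers, x is the direction in which the jaws open and shut, and the axes are right-handed (so a half turn about z gives the same grasp; the last joint's range is limited). The gripper opens to 85 mm and grips with 20 to 120 N. Pads are 22 mm wide; open, the fingers measure 114 mm over their backs; the gripper's body (76 mm by 85 mm) begins 54 mm behind the grasp point. The pads swing forward as they close: fully open they stand 13 mm farther back than shut.
Start: joints at [1.186, 0.053, 1.613, -0, 1.476, -0.119], TCP at [0.164, 0.603, 0.231] pointing down, gripper open.
Joint ranges: [-3.01, 3.01], [-1.01, 2.22], [0.06, 2.58], [-1.02, 4.17], [0.09, 2.62], [-3.14, 3.14]. Speed limits (rad/s): [2.57, 2.57, 3.14, 3.14, 3.14, 3.14].

## Interface

Orientations are given as a unit quaternion [w, x, y, z].
In Python, from plant import * gives the robot as it stands.
- The arm moves only by the shell command python3 -m inch 'ROWS'. ROWS is text: rows parted by semicolons, each of 7 numbers parted by spaces: the shift along the tool's x, y, z in m, then the turn, a rotation vector about the tool's x, y, z in rad, then the closure, from 0 (fully open) to 1 (shut). A call has 1 to 10 rows; each row shifts and turns the commanded pose from where the row before left it, along the tool's axes as they then stand; what a row does not reach is not made up. A row lasts 1/12 s, in which the tool goes at most 41.7 mm and 7.16 degrees, less where a joint would pass 70% of its speed; a pose out of reach is approached as far as the arm can. A call with a gripper value outside its range is refused whole. The fingers move at their own pace and stop on an object; the grip force is fixed at half the most. Time passes only in rows, so rows that do not move let the fingers close. It gives the time, the measured TCP pose, the force and the opening at its end, in the units of the state.
- state(): the state, without advancing time (a new reading comes with each control period).
- grab_frame(name): name is "scene" or "side" or "wrist"; returns the picture (420x560x3 uint8, blue, green, red); there is no depth.
- camera_info(name): a dict with "vertical_fov" (degrees; the focal length in pixels is half the picture's height over the tangent of half this angle, whatever the lens; pixels are square), "cx", "cy" (the principal point, pixels), "origin" and "rotation" of the camera in the world. Camera axes: x right, y down, z forward; pixel columns grow to the right and rows downward; lengths in m; the calibration is good to about 2 mm. A picture is of the moment at which its call begins: read the wrist's pose just before it. camera_info takes no time and is no camera call; for the wrist camera it gives the pose at the moment of the call.
- job_done(): hands the job in, once; it reports no verdict.
The state is a dict: "time": time; "joint_pos": joint angles; "joint_vel": joint speeds; "joint_efforts": joint torques, N m; "tool_pos": TCP position; "tool_rot": TCP orientation; "contact_force": force on the tool from outside, world axes, zero at the start; "ft_torque": the same for the moment, N m; "gripper_width": opening from 0.0 (shut) to 1.0 (fully open).
Only numpy, scipy, OpenCV 4.12 (cv2) and the standard library are available. Lean on these libraries where they do the work, as an engineer would, in place of code of your own. Each camera call takes 0.05 s, during which the arm holds its last target.

## Working session

There is one attempt and no reset: what is moved stays moved. The work goes in short steps, Python scripts to look and compute and a shell command to move; the robot and the scene stay as the last step left them, time stands still between calls to the robot, and variables do not carry over. Pictures are saved under pics/ and viewed, and the job is handed in when it is done.

```bash
ls; mkdir -p pics
python3 - <<'E'
from plant import *
import cv2
s=state();print(s)
for n in("scene","side","wrist"):
    i=camera_info(n);print(n,i)
    cv2.imwrite(f"pics/{n}0.png",grab_frame(n))
E
```

```text
pics
{'time': 0.0, 'joint_pos': array([ 1.18596808e+00,  5.33721573e-02,  1.61427827e+00, -1.59374892e-05,
        1.47600403e+00, -1.18962732e-01]), 'joint_vel': array([-0.00083431, -0.00032837,  0.00062405,  0.00077492, -0.00236269,
       -0.0013285 ]), 'joint_efforts': array([-1.75997920e-03, -3.93678439e+01, -3.70177102e+01, -8.49719117e-05,
        7.02552090e-03, -1.70746421e-05]), 'tool_pos': array([0.16396306, 0.60246904, 0.23006293]), 'tool_rot': array([ 5.31098141e-04,  7.94588464e-01,  6.07147519e-01, -8.83605776e-04]), 'contact_force': array([0.3896795 , 0.21356724, 0.19164911]), 'ft_torque': array([-0.02656742,  0.02204871,  0.02108064]), 'gripper_width': 0.9983644418080789}
scene {'vertical_fov': 48.15328600219189, 'cx': 279.8141243013654, 'cy': 200.32269350287493, 'origin': array([ 1.13246535, -0.50456425,  0.79668142]), 'rotation': array([-0.37083641,  0.81251081,  0.40947955, -0.18609953])}
side {'vertical_fov': 49.63959061854926, 'cx': 281.83415840049616, 'cy': 207.1840082139263, 'origin': array([0.47420672, 0.93006115, 0.94165973]), 'rotation': array([ 0.01298312, -0.0056994 ,  0.91431411, -0.40475755])}
wrist {'vertical_fov': 66.91700690361908, 'cx': 283.34367585179405, 'cy': 214.04928622967788, 'origin': array([0.0897838 , 0.62412677, 0.37319473]), 'rotation': array([0.12176861, 0.78498217, 0.60046486, 0.09174611])}
```

View pics/scene0.png

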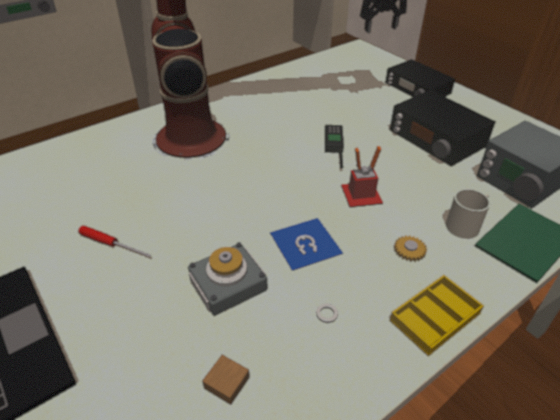

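View pics/side0.png

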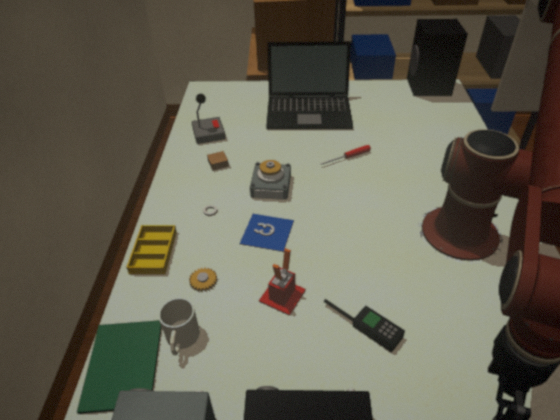

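View pics/wrist0.png

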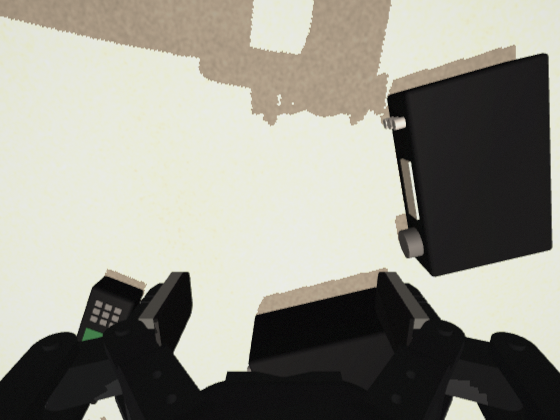

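```bash
cat > h.py <<'E'
from plant import *
import cv2, numpy as np
from scipy.spatial.transform import Rotation as R
def rot(q): return R.from_quat([q[1],q[2],q[3],q[0]])
def ray(i,u,v,H=420):
    f=H/2/np.tan(np.radians(i["vertical_fov"])/2)
    d=rot(i["rotation"]).apply([(u-i["cx"])/f,(v-i["cy"])/f,1.])
    return i["origin"],d
def onz(i,u,v,z):
    o,d=ray(i,u,v); return o+d*(z-o[2])/d[2]
def proj(i,p,H=420):
    f=H/2/np.tan(np.radians(i["vertical_fov"])/2)
    c=rot(i["rotation"]).inv().apply(np.asarray(p)-i["origin"])
    return c[0]/c[2]*f+i["cx"],c[1]/c[2]*f+i["cy"]
E
python3 - <<'E'
from h import *
a=camera_info("scene");b=camera_info("side")
print(proj(a,[0,0,0]),proj(b,[0,0,0]))
for n,i,P in(("scene",a,dict(mat=(306,243,.004),stand=(362,197,.005),rot=(226,258,.095),gear=(410,246,.01),sp=(327,313,.004))),("side",b,dict(mat=(268,232,.004),stand=(283,295,.005),rot=(270,165,.095),gear=(203,279,.01),sp=(210,211,.004)))):
    for k,(u,v,z) in P.items(): print(n,k,onz(i,u,v,z))
s=state();print(rot(s["tool_rot"]).as_matrix())
w=camera_info("wrist"); print(rot(w["rotation"]).as_matrix()); T=rot(s["tool_rot"]);print(T.inv().apply(w["origin"]-s["tool_pos"]),(T.inv()*rot(w["rotation"])).as_rotvec())
E
```

```text
(np.float64(191.48032502724232), np.float64(137.37782411704256)) (np.float64(459.4528905056945), np.float64(232.11984881709265))
scene mat [ 0.55775276 -0.00149892  0.004     ]
scene stand [0.5166293  0.21811035 0.005     ]
scene rot [ 0.56102822 -0.21358303  0.095     ]
scene gear [0.71151852 0.18083388 0.01      ]
scene sp [ 0.734605   -0.09005729  0.004     ]
side mat [0.55167482 0.00459585 0.004     ]
side stand [0.50385617 0.22915211 0.005     ]
side rot [ 0.550621   -0.19639013  0.095     ]
side gear [0.71361119 0.18304474 0.01      ]
side sp [ 0.73319173 -0.08514535  0.004     ]
[[ 2.62684003e-01  9.64881713e-01 -6.27589685e-04]
 [ 9.64880518e-01 -2.62684674e-01 -1.53240454e-03]
 [-1.64344731e-03 -2.03010901e-04 -9.99998629e-01]]
[[ 0.2620497   0.92033543  0.2903664 ]
 [ 0.96505243 -0.2493015  -0.08076243]
 [-0.00193975  0.30138257 -0.95350133]]
[ 0.00110488 -0.0772581  -0.14302341] [-3.06347079e-01 -1.93456808e-04 -6.97380689e-04]
```

```bash
python3 -m inch '-0.024 0.029 -0.008 0 0 0 0;-0.024 0.029 -0.008 0 0 0 0;-0.024 0.029 -0.008 0 0 0 0;-0.024 0.029 -0.008 0 0 0 0;-0.024 0.029 -0.008 0 0 0 0;-0.024 0.029 -0.008 0 0 0 0;-0.024 0.029 -0.008 0 0 0 0;-0.024 0.029 -0.008 0 0 0 0;-0.024 0.029 -0.008 0 0 0 0;-0.024 0.029 -0.008 0 0 0 0'; python3 -m inch '-0.024 0.024 -0.008 0 0 0 0;-0.024 0.024 -0.008 0 0 0 0;-0.024 0.020 0 0 0 0 0;0 0 0 0 0 0 0;0 0 0 0 0 0 0'
python3 - <<'E'
from h import *
print(state()["tool_pos"]);i=camera_info("wrist")
cv2.imwrite("pics/w1.png",grab_frame("wrist"));np.save("w1.npy",i,allow_pickle=True)
E
```

```text
time: 0.98
tool_pos: [0.3814, 0.2936, 0.3115]
tool_rot: [-0.0, 0.794, 0.607, 0.0]
contact_force: [0.3, 0.6, 0.3]
gripper_width: 0.999
time: 1.4
tool_pos: [0.428, 0.2068, 0.3271]
tool_rot: [-0.0, 0.796, 0.606, -0.0]
contact_force: [0.3, -0.5, 0.5]
gripper_width: 1.001
[0.42804106 0.20679717 0.3270566 ]
```

View pics/w1.png

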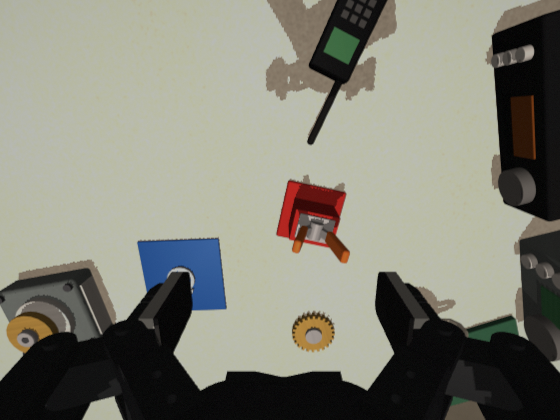

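Run:
```python
from h import *
im=cv2.imread("pics/w1.png");c=im[165:285,255:375];cv2.imwrite("pics/w1z.png",cv2.resize(c,None,fx=5,fy=5,interpolation=cv2.INTER_CUBIC))
```

```text
(no output)
```

View pics/w1z.png

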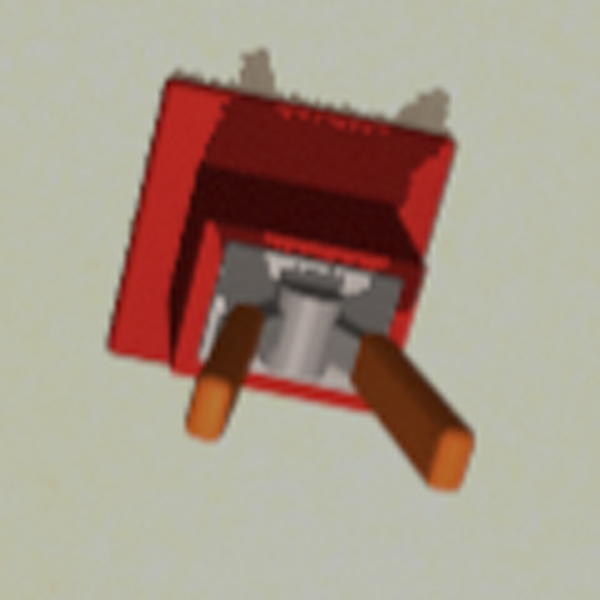

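Run:
```python
from h import *
i=np.load("w1.npy",allow_pickle=True).item()
f=lambda u,v,z:onz(i,u/5+255,v/5+165,z)
L=f(208,408,.149);Rr=f(452,460,.149);print(L,Rr,(L+Rr)/2,np.linalg.norm(L-Rr),np.degrees(np.arctan2(*(Rr-L)[[1,0]])))
a,b,c=f(168,80,.006),f(456,138,.006),f(109,352,.006);print(a,b,c,(b+c)/2,np.linalg.norm(a-b),np.linalg.norm(a-c),np.degrees(np.arctan2(*(b-a)[[1,0]])),np.degrees(np.arctan2(*(c-a)[[1,0]])))
# mat corners in w1 & ring
im=cv2.imread("pics/w1.png");hsv=cv2.cvtColor(im,cv2.COLOR_BGR2HSV)
m=cv2.inRange(hsv,(105,120,60),(125,255,255));cs,_=cv2.findContours(m,0,2);k=max(cs,key=cv2.contourArea);print(cv2.minAreaRect(k))
for u,v in cv2.approxPolyDP(k,4,True)[:,0]: print(u,v,onz(i,u,v,.004))
s=state();T=rot(s["tool_rot"]).as_matrix();print(T,s["tool_pos"],np.degrees(np.arctan2(T[1,0],T[0,0])))
```

```text
[0.49148738 0.20547082 0.149     ] [0.51787293 0.25438703 0.149     ] [0.50468015 0.22992892 0.149     ] 0.055578713137332085 61.657442589901784
[0.44763558 0.21051761 0.006     ] [0.4875883  0.28919105 0.006     ] [0.5261776  0.17020842 0.006     ] [0.50688295 0.22969974 0.006     ] 0.0882367826207397 0.08828182397767528 63.07717854517022 -27.167713476377756
((181.4727325439453, 274.80499267578125), (70.25971984863281, 84.62123107910156), 87.75425720214844)
138 242 [ 0.47946308 -0.04482964  0.004     ]
147 292 [ 0.56686011 -0.06614923  0.004     ]
162 283 [ 0.55771707 -0.03567609  0.004     ]
172 267 [ 0.53471532 -0.00901942  0.004     ]
182 265 [0.53565298 0.00792116 0.004     ]
195 276 [0.55999668 0.02134286 0.004     ]
192 309 [ 0.61764092 -0.00523668  0.004     ]
225 308 [0.63063171 0.04943543 0.004     ]
217 239 [0.5077685  0.07736348 0.004     ]
[[ 2.63993211e-01  9.64524181e-01 -8.30314830e-04]
 [ 9.64524538e-01 -2.63993091e-01  2.52865687e-04]
 [ 2.46976911e-05 -8.67613852e-04 -9.99999623e-01]] [0.42755962 0.20768282 0.32689876] 74.69286217790533
```

```bash
python3 -m inch '-0.0247 0.0219 0.0181 0 0 0 0;-0.0247 0.0219 0.0181 0 0 0 0;-0.0247 0.0219 0.0181 0 0 0 0;-0.0247 0.0219 0.0181 0 0 0 0;-0.0247 0.0219 0.0181 0 0 0 0;-0.0247 0.0219 0.0181 0 0 0 0;-0.0247 0.0219 0.0181 0 0 0 0;0 0 0 0 0 0 0;0 0 0 0 0 0 0;0 0 0 0 0 0 0'
python3 - <<'E'
from h import *
i=camera_info("wrist")
im=grab_frame("wrist");cv2.imwrite("pics/w2.png",im);np.save("w2.npy",i,allow_pickle=True)
E
```

```text
time: 2.28
tool_pos: [0.53, 0.0022, 0.2005]
tool_rot: [-0.0, 0.794, 0.608, -0.0]
contact_force: [0.9, 0.6, -0.1]
gripper_width: 1.001
```

View pics/w2.png

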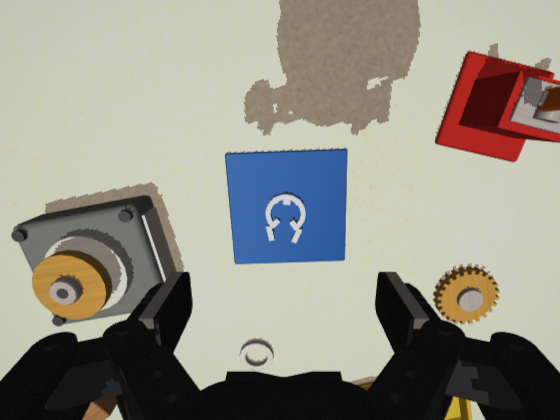

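Run:
```python
from h import *
im=cv2.imread("pics/w2.png");c=im[180:255,245:325];cv2.imwrite("pics/w2z.png",cv2.resize(c,None,fx=7,fy=7,interpolation=cv2.INTER_CUBIC))
```

```text
(no output)
```

View pics/w2z.png

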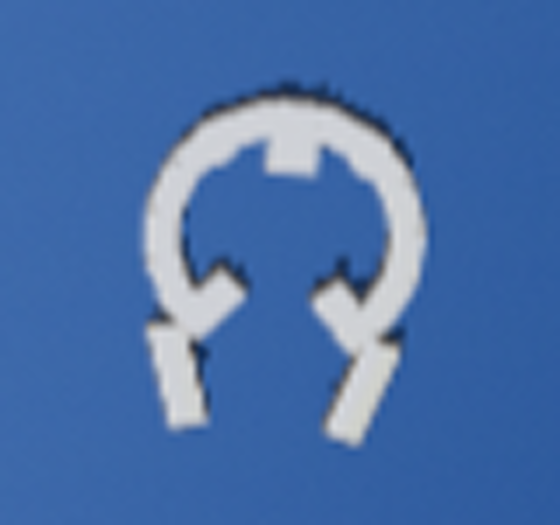

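Run:
```python
from h import *
from scipy.optimize import least_squares
i=np.load("w2.npy",allow_pickle=True).item();im=cv2.imread("pics/w2.png")
hsv=cv2.cvtColor(im,cv2.COLOR_BGR2HSV);roi=np.zeros(im.shape[:2],np.uint8);roi[185:250,255:320]=255
big=cv2.resize(im,None,fx=4,fy=4,interpolation=cv2.INTER_CUBIC);bh=cv2.cvtColor(big,cv2.COLOR_BGR2HSV)
m=cv2.inRange(bh,(0,0,150),(180,70,255));m[:185*4]=0;m[250*4:]=0;m[:,:255*4]=0;m[:,320*4:]=0
cs,_=cv2.findContours(m,0,1);k=max(cs,key=cv2.contourArea)[:,0]
uv=(k+.5)/4-.5
P=np.array([onz(i,u,v,.009)[:2] for u,v in uv])
# outer-circle
c=np.array([.557,0.]);
for _ in range(6):
    d=np.linalg.norm(P-c,axis=1);s=P[(abs(d-.022)<.003)]
    # exclude ears: direction
    s=s[(s-c)@np.array([.96,-.2])<.004]
    r=least_squares(lambda x:np.hypot(*(s-x[:2]).T)-x[2],[*c,.022]);c=r.x[:2]
print(r.x,len(s),np.abs(r.fun).max())
g=lambda u,v:onz(i,u/7-.43+245,v/7-.43+180,.009)[:2]
a,b=g(188,427),g(342,439);l=g(294,135);mm=(a+b)/2
print(a,b,np.linalg.norm(a-b),mm-c,np.linalg.norm(mm-c),np.degrees(np.arctan2(*(mm-c)[::-1])),"perp",np.degrees(np.arctan2(*(b-a)[::-1]))-90,"lobe",np.degrees(np.arctan2(*(c-l)[::-1])))
p=g(295,175);print("lobe r",np.linalg.norm(p-c),np.degrees(np.arctan2(*(c-p)[::-1])))
# mat
mm=cv2.inRange(hsv,(100,100,60),(125,255,255));cs,_=cv2.findContours(mm,0,2);k=max(cs,key=cv2.contourArea)
for u,v in cv2.approxPolyDP(cv2.convexHull(k),5,True)[:,0]: print(u,v,onz(i,u,v,.004))
s=state();T=rot(s["tool_rot"]).as_matrix();print(s["tool_pos"],np.degrees(np.arctan2(T[1,0],T[0,0])))
```

```text
[ 0.55770468 -0.00209406  0.02206962] 258 0.00040520940093197524
[ 0.58461386 -0.02536703] [ 0.59314676 -0.00181248] 0.025052488066232403 [ 0.03117563 -0.01149569] 0.03322755928583682 -20.240932566531832 perp -19.91347810392172 lobe -20.426663794494814
lobe r 0.010501582404041082 -24.651466012953925
345 149 [0.50682352 0.07684928 0.004     ]
343 259 [0.63083039 0.04862569 0.004     ]
236 263 [ 0.60304315 -0.07409839  0.004     ]
225 154 [ 0.47885499 -0.04672113  0.004     ]
[0.53021573 0.00240211 0.2012189 ] 74.89311203880249
```

```bash
python3 -m inch '-0.038 0.0144 0 0 0 0 0;-0.038 0.0144 0 0 0 0 0;-0.038 0.0144 0 0 0 0 0;-0.038 0.0144 0 0 0 0 0;-0.038 0.0144 0 0 0 0 0;0 0 0 0 0 0 0;0 0 0 0 0 0 0;0 0 0 0 0 0 0'
python3 - <<'E'
from h import *
i=camera_info("wrist")
im=grab_frame("wrist");cv2.imwrite("pics/w3.png",im);np.save("w3.npy",i,allow_pickle=True)
E
```

```text
time: 3.0
tool_pos: [0.5502, -0.2001, 0.2015]
tool_rot: [0.0, 0.794, 0.608, 0.001]
contact_force: [-0.3, 0.3, 0.1]
gripper_width: 1.005
```

View pics/w3.png

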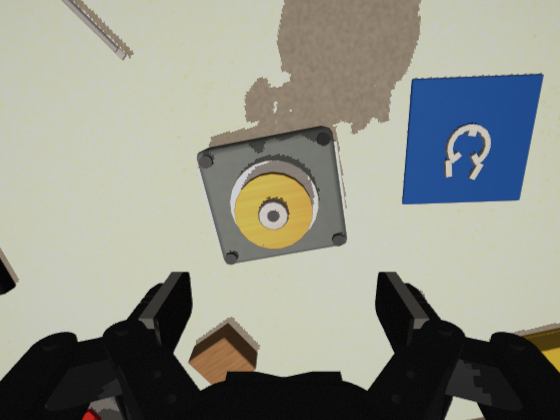

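Run:
```python
from h import *
for n,(x0,y0,x1,y1) in(("w2",(20,240,120,330)),("w3",(225,165,325,255))):
    im=cv2.imread(f"pics/{n}.png");c=im[y0:y1,x0:x1];cv2.imwrite(f"pics/{n}s.png",cv2.resize(c,None,fx=6,fy=6,interpolation=cv2.INTER_CUBIC))
```

```text
(no output)
```

View pics/w2s.png

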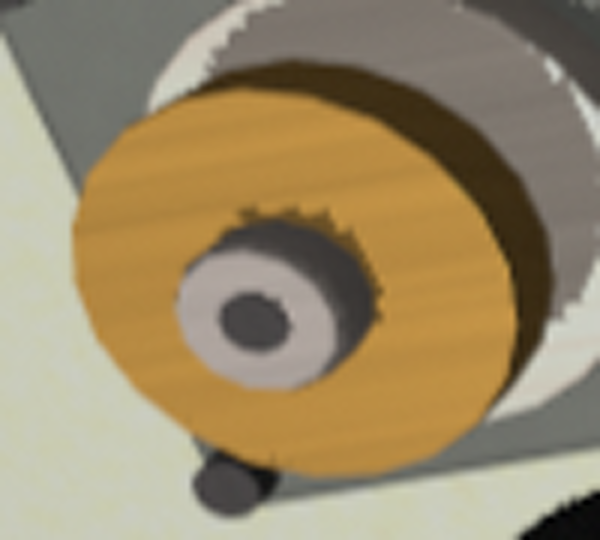

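View pics/w3s.png

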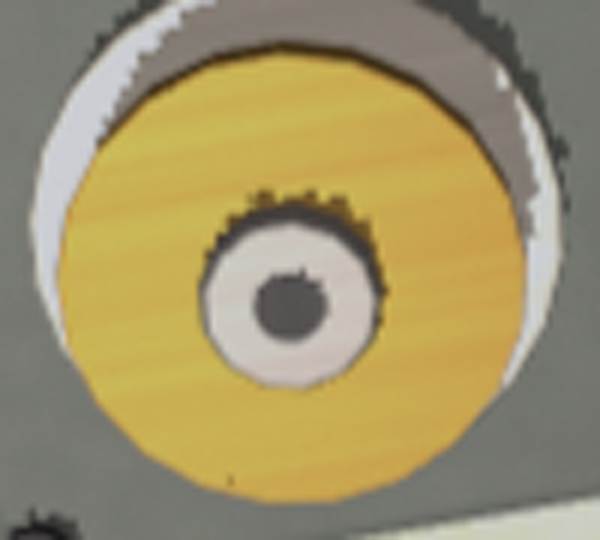

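Run:
```python
from h import *
I={n:np.load(n+".npy",allow_pickle=True).item() for n in("w2","w3")}
def tri(L):
    A=np.zeros((3,3));b=np.zeros(3)
    for o,d in L:
        d=d/np.linalg.norm(d);M=np.eye(3)-np.outer(d,d);A+=M;b+=M@o
    return np.linalg.solve(A,b)
p2=lambda u,v:(u/6-.42+20,v/6-.42+240);p3=lambda u,v:(u/6-.42+225,v/6-.42+165)
for A,B in(((258,319),(291,305)),((255,321),(291,307)),((256,320),(291,306))):
    L=[ray(I["w2"],*p2(*A)),ray(I["w3"],*p3(*B))];P=tri(L);print("face",P,[np.subtract(proj(I["w2"],P),p2(*A)),np.subtract(proj(I["w3"],P),p3(*B))])
L=[ray(I["w2"],*p2(296,283)),ray(I["w3"],*p3(292,274))];print("collar",tri(L))
for z in(.088,.093,.098):
    q=[onz(I["w3"],*p3(*a),z) for a in((204,305),(378,305),(291,222),(291,388))]
    r=[onz(I["w2"],*p2(*a),z) for a in((178,300),(338,338))]
    c=[onz(I["w3"],*p3(*a),z-.009) for a in((57,274),(527,274),(292,45),(292,503))]
    print(z,onz(I["w3"],*p3(291,306),z),onz(I["w2"],*p2(256,320),z),np.linalg.norm(q[0]-q[1]),np.linalg.norm(q[2]-q[3]),"collar D",np.linalg.norm(c[0]-c[1]),np.linalg.norm(c[2]-c[3]),(c[0]+c[1])/2,(c[2]+c[3])/2)
a=camera_info("scene");b=camera_info("side")
sc=cv2.imread("pics/scene0.png")[235:285,200:260];sd=cv2.imread("pics/side0.png")[150:200,240:300]
cv2.imwrite("pics/ss.png",cv2.resize(np.hstack([sc,sd]),None,fx=6,fy=6,interpolation=cv2.INTER_CUBIC))
```

```text
face [ 0.55207361 -0.2082808   0.09226332] [array([-0.05399228, -0.14629303]), array([0.05765053, 0.15800256])]
face [ 0.55209043 -0.20828874  0.09290656] [array([-0.02829778, -0.07702896]), array([0.03027752, 0.08318646])]
face [ 0.55204114 -0.20827498  0.09267634] [array([-0.03619174, -0.09832819]), array([0.03868481, 0.10619622])]
collar [ 0.55079965 -0.20789367  0.08331658]
0.088 [ 0.55335961 -0.20882759  0.088     ] [ 0.55393728 -0.21260766  0.088     ] 0.024583289510700716 0.02464667149166411 collar D 0.06838050000982193 0.0697530629627188 [ 0.55141271 -0.20841752  0.079     ] [ 0.55268864 -0.20877541  0.079     ]
0.093 [ 0.55184527 -0.20824314  0.093     ] [ 0.5520168  -0.20799126  0.093     ] 0.024103885405140746 0.02416603136023065 collar D 0.0670922184325303 0.06843892244076252 [ 0.54998641 -0.20786062  0.084     ] [ 0.5512383  -0.20821177  0.084     ]
0.098 [ 0.55033093 -0.2076587   0.098     ] [ 0.55009631 -0.20337486  0.098     ] 0.023624481299580825 0.023685391228797197 collar D 0.0658039368552387 0.06712478191880646 [ 0.5485601  -0.20730372  0.089     ] [ 0.54978795 -0.20764812  0.089     ]
```

View pics/ss.png

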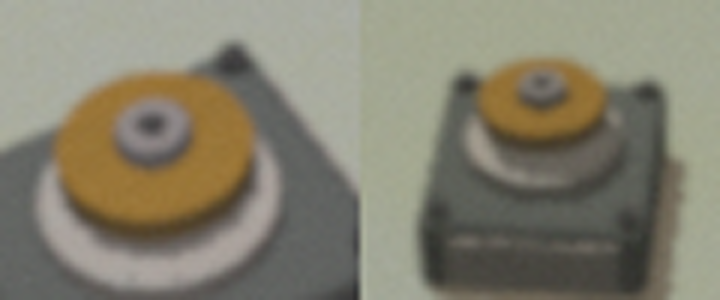

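```bash
python3 -m inch '0.0367 -0.014 -0.0064 0 0 0 0;0.0367 -0.014 -0.0064 0 0 0 0;0.0367 -0.014 -0.0064 0 0 0 0;0.0367 -0.014 -0.0064 0 0 0 0;0.0367 -0.014 -0.0064 0 0 0 0;0.0367 -0.014 -0.0064 0 0 0 0;0.0367 -0.014 -0.0064 0 0 0 0;0.0367 -0.014 -0.0064 0 0 0 0;0.0367 -0.014 -0.0064 0 0 0 0;0.0367 -0.014 -0.0064 0 0 0 0'; python3 -m inch '0.0367 -0.014 -0.0064 0 0 0 0;0 0 0 0 0 0.1 0;0 0 0 0 0 0.105 0;0 0 0 0 0 0 0;0 0 0 0 0 0 0;0 0 0 0 0 0 0'
python3 - <<'E'
from h import *
i=camera_info("wrist")
im=grab_frame("wrist");cv2.imwrite("pics/w4.png",im);np.save("w4.npy",i,allow_pickle=True)
c=im[140:280,200:360];cv2.imwrite("pics/w4z.png",cv2.resize(c,None,fx=4,fy=4,interpolation=cv2.INTER_CUBIC))
s=state();T=rot(s["tool_rot"]).as_matrix();print(s["tool_pos"],np.degrees(np.arctan2(T[1,0],T[0,0])))
E
```

```text
time: 3.88
tool_pos: [0.5092, 0.1932, 0.2655]
tool_rot: [0.0, 0.794, 0.608, 0.001]
contact_force: [1.4, -0.2, 0.1]
gripper_width: 1.003
time: 4.38
tool_pos: [0.5065, 0.2291, 0.2711]
tool_rot: [-0.0, 0.852, 0.524, 0.0]
contact_force: [-0.4, -0.2, -0.3]
gripper_width: 0.999
[0.50672137 0.22878276 0.27103157] 63.149283514151946
```

View pics/w4z.png

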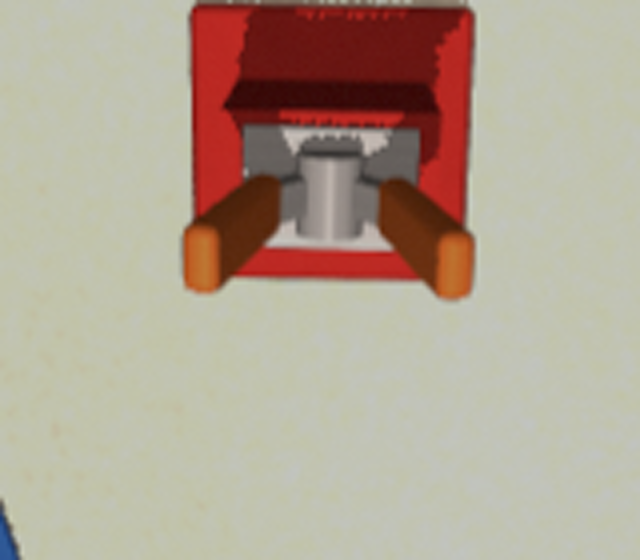

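```bash
cat >> h.py <<'E'
def tri(L):
    A=np.zeros((3,3));b=np.zeros(3)
    for o,d in L:
        d=d/np.linalg.norm(d);M=np.eye(3)-np.outer(d,d);A+=M;b+=M@o
    return np.linalg.solve(A,b)
def yaw():
    s=state();T=rot(s["tool_rot"]).as_matrix();return s["tool_pos"],np.degrees(np.arctan2(T[1,0],T[0,0])),T
E
python3 - <<'E'
from h import *
i=np.load("w4.npy",allow_pickle=True).item();j=np.load("w1.npy",allow_pickle=True).item()
p=lambda u,v:(u/4-.4+200,v/4-.4+140)
q=lambda u,v:(u/5-.4+255,v/5-.4+165)
L,Rr=onz(i,*p(202,259),.149),onz(i,*p(454,266),.149);print(L,Rr,(L+Rr)/2,np.linalg.norm(L-Rr),np.degrees(np.arctan2(*(Rr-L)[[1,0]])))
print(tri([ray(i,*p(202,259)),ray(j,*q(208,408))]),tri([ray(i,*p(454,266)),ray(j,*q(452,460))]))
a,b=onz(i,*p(192,6),.006),onz(i,*p(474,11),.006);print(a,b,np.linalg.norm(a-b),np.degrees(np.arctan2(*(b-a)[[1,0]])))
pos,y,T=yaw();print(pos,y,T.T@((L+Rr)/2-pos))
E
```

```text
[0.49182429 0.20540643 0.149     ] [0.51782482 0.25348512 0.149     ] [0.50482456 0.22944578 0.149     ] 0.054658833271179055 61.59587901421306
[0.49239107 0.20481175 0.14577159] [0.51776441 0.25378698 0.14849622]
[0.44705963 0.20994816 0.006     ] [0.48830158 0.28835272 0.006     ] 0.08858991520503623 62.25497464336063
[0.50672137 0.22878276 0.27103157] 63.149283514151946 [-0.00027459 -0.00199231  0.12203154]
```

```bash
python3 -m inch '0 -0.002 0.03 0 0 0.02 0;0 0 0.04 0 0 0 0;0 0 0.04 0 0 0 0;0 0 0.03 0 0 0 0;0 0 0.02 0 0 0 0;0 0 0.01 0 0 0 0;0 0 0 0 0 0 0;0 0 0 0 0 0 0;0 0 0 0 0 0 0.25;0 0 0 0 0 0 0.25';python3 - <<'E'
from h import *
pos,y,T=yaw();print(pos,y);im=grab_frame("wrist");cv2.imwrite("pics/w5.png",im)
cv2.imwrite("pics/s5.png",cv2.resize(grab_frame("side")[220:320,220:340],None,fx=5,fy=5,interpolation=cv2.INTER_CUBIC))
E
```

```text
time: 5.27
tool_pos: [0.507, 0.2298, 0.1035]
tool_rot: [0.001, 0.858, 0.514, 0.002]
contact_force: [0.3, 0.2, 0.5]
gripper_width: 0.757
[0.50696968 0.22983681 0.10353325] 61.88624482342929
```

View pics/w5.png

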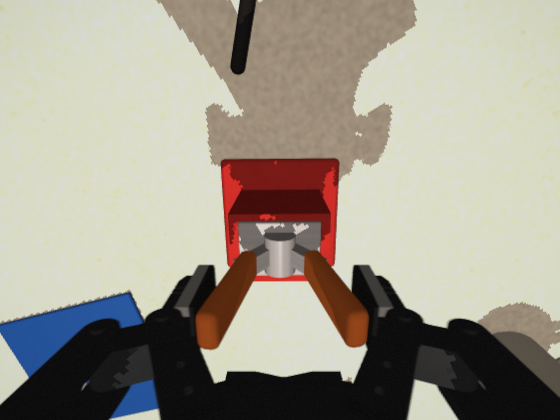

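View pics/s5.png

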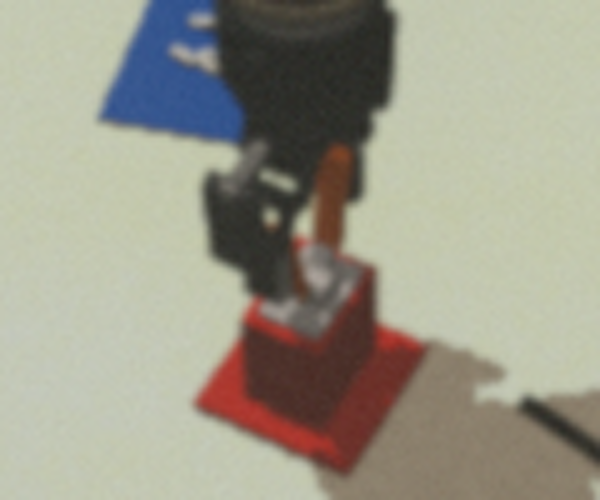

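```bash
python3 -m inch '0 -0.0018 0 0 0 0 0.28;0 0 0 0 0 0 0.31;0 0 0 0 0 0 0.34;0 0 0 0 0 0 0.36;0 0 0 0 0 0 0.38;0 0 0 0 0 0 0.38;0 0 0 0 0 0 0.38;0 0 0 0 0 0 0.38';python3 - <<'E'
from h import *
pos,y,T=yaw();print(pos,y,state()["contact_force"]);im=grab_frame("wrist");cv2.imwrite("pics/w6.png",im)
E
```

```text
time: 6.03
tool_pos: [0.5047, 0.2302, 0.1023]
tool_rot: [0.001, 0.858, 0.514, 0.001]
contact_force: [0.1, -2.7, 6.7]
gripper_width: 0.622
[0.50465824 0.23016976 0.10229109] 61.88234089635847 [ 0.13946852 -2.74278981  6.7310551 ]
```

View pics/w6.png

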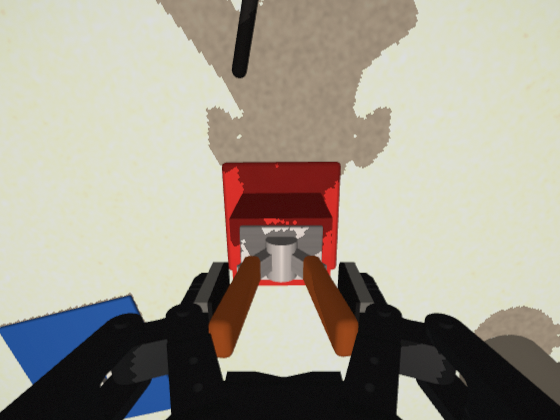

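```bash
python3 -m inch '0 0 -0.003 0 0 0 0.38;0 0 -0.006 0 0 0 0.38;0 0 -0.01 0 0 0 0.38;0 0 0 0 0 0 0.38';python3 -m inch '0 0 -0.02 0 0 0 0.38;0 0 -0.03 0 0 0 0.38;0 0 -0.03 0 0 0 0.38;0 0 -0.02 0 0 0 0.38;0 0 0 0 0 0 0.38;0 0 0 0 0 0 0.38'
python3 - <<'E'
from h import *
pos,y,T=yaw();print(pos,y,state()["contact_force"]);im=grab_frame("wrist");cv2.imwrite("pics/w7.png",im)
cv2.imwrite("pics/s7.png",cv2.resize(np.hstack([grab_frame("side")[190:310,220:340],grab_frame("scene")[100:220,300:420]]),None,fx=3,fy=3,interpolation=cv2.INTER_CUBIC))
E
```

```text
time: 6.42
tool_pos: [0.5046, 0.2309, 0.1219]
tool_rot: [0.0, 0.858, 0.514, 0.001]
contact_force: [0.8, -0.6, -1.3]
gripper_width: 0.621
time: 6.92
tool_pos: [0.5045, 0.2307, 0.2214]
tool_rot: [0.0, 0.858, 0.514, 0.002]
contact_force: [-0.6, -0.2, -1.9]
gripper_width: 0.624
[0.50445959 0.23068263 0.22141975] 61.8880504739369 [-0.5609458  -0.22832134 -1.89551304]
```

View pics/w7.png

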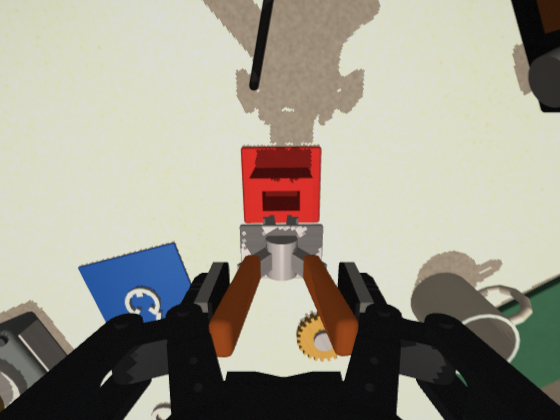

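View pics/s7.png

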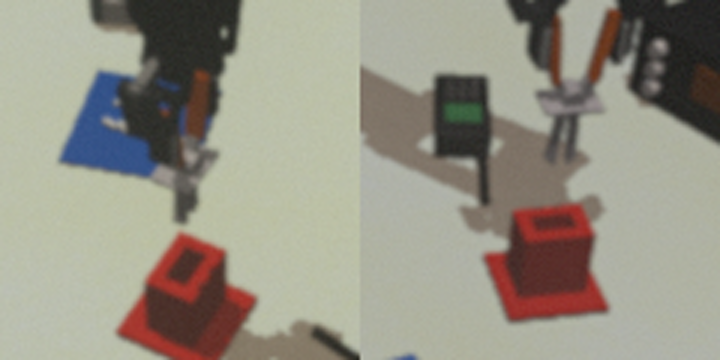

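Run:
```python
from h import *
im=cv2.imread("pics/w7.png")
cv2.imwrite("pics/w7z.png",cv2.resize(im[200:290,225:340],None,fx=6,fy=6,interpolation=cv2.INTER_CUBIC))
```

```text
(no output)
```

View pics/w7z.png

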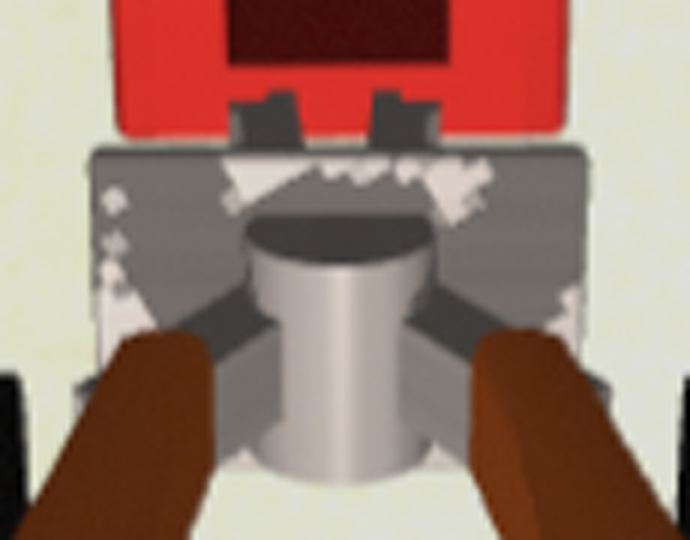

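```bash
cat >> h.py <<'E'
def toolcam():
    "wrist camera in tool frame: origin, Rotation"
    s=state();i=camera_info("wrist");T=rot(s["tool_rot"]);return T.inv().apply(i["origin"]-s["tool_pos"]),T.inv()*rot(i["rotation"]),i
def tray(tc,u,v):
    o,r,i=tc;f=210/np.tan(np.radians(i["vertical_fov"])/2);return o,r.apply([(u-i["cx"])/f,(v-i["cy"])/f,1.])
E
python3 - <<'E'
from h import *
tc=toolcam();print(tc[0],tc[1].as_rotvec())
def at(u,v,ax,val):
    o,d=tray(tc,u,v);return o+d*(val-o[ax])/d[ax]
P=lambda u,v:(u/6+225-.4,v/6+200-.4)
for z in(.024,.028,.032): print("flange",at(*P(92,150),2,z)*1e3,at(*P(588,150),2,z)*1e3)
for z in(.084,.088,.092): print("tip",at(*P(265,92),2,z)*1e3,at(*P(403,92),2,z)*1e3)
for z in(.080,.084,.088): print("shoulder",at(*P(230,103),2,z)*1e3,at(*P(440,103),2,z)*1e3)
E
```

```text
[ 0.00101244 -0.07752008 -0.14297834] [-3.06388941e-01 -1.75453134e-04 -6.98754247e-04]
flange [-23.17468438 -18.51446613  24.        ] [ 22.86894164 -18.54944733  24.        ]
flange [-23.75409174 -17.10097482  28.        ] [ 23.39251866 -17.136794    28.        ]
flange [-24.33349909 -15.68748351  32.        ] [ 23.91609567 -15.72414068  32.        ]
tip [-9.93325219 -5.01189576 84.        ] [ 7.31275942 -5.02483542 84.        ]
tip [-10.12614615  -3.73409667  88.        ] [ 7.42378893 -3.74726437 88.        ]
tip [-10.31904011  -2.45629759  92.        ] [ 7.53481844 -2.46969332 92.        ]
shoulder [-14.0639547   -4.86616886  80.        ] [11.76465773 -4.88559392 80.        ]
shoulder [-14.3344095   -3.56283319  84.        ] [11.95754143 -3.58260672 84.        ]
shoulder [-14.60486429  -2.25949753  88.        ] [12.15042513 -2.27961953 88.        ]
```

```bash
python3 -m inch '-0.01 0.0103 0 0 0 0 0.38;-0.0195 0.0203 0 0 0 0 0.38;-0.0195 0.0203 0 0 0 0 0.38;-0.0195 0.0203 0 0 0 0 0.38;-0.0195 0.0203 0 0 0 0 0.38;-0.0195 0.0203 0 0 0 0 0.38;-0.0195 0.0203 0 0 0 0 0.38;-0.0195 0.0203 0 0 0 0 0.38;-0.0195 0.0203 0 0 0 0 0.38;-0.0098 0.0102 0 0 0 0 0.38';python3 -m inch '0 0 0 0 0 -0.069 0.38;0 0 0 0 0 -0.069 0.38;0 0 0.02 0 0 0 0.38;0 0 0.03 0 0 0 0.38;0 0 0.03 0 0 0 0.38;0 0 0.02 0 0 0 0.38;0 0 0.008 0 0 0 0.38;0 0 0 0 0 0 0.38;0 0 0 0 0 0 0.38'
python3 - <<'E'
from h import *
pos,y,T=yaw();print(pos,y,state()["contact_force"]);np.save("w8.npy",camera_info("wrist"),allow_pickle=True);im=grab_frame("wrist");cv2.imwrite("pics/w8.png",im)
cv2.imwrite("pics/w8z.png",cv2.resize(im[150:280,200:360],None,fx=5,fy=5,interpolation=cv2.INTER_CUBIC)[:600])
E
```

```text
time: 7.9
tool_pos: [0.5818, -0.0135, 0.2175]
tool_rot: [-0.001, 0.858, 0.513, -0.002]
contact_force: [0.1, 0.7, -1.6]
gripper_width: 0.621
time: 8.65
tool_pos: [0.5821, -0.0106, 0.1118]
tool_rot: [-0.0, 0.82, 0.572, -0.0]
contact_force: [0.8, -0.3, -0.4]
gripper_width: 0.621
[ 0.58207446 -0.01064757  0.11175378] 69.79915894660267 [ 0.77834366 -0.27559038 -0.40214882]
```

View pics/w8z.png

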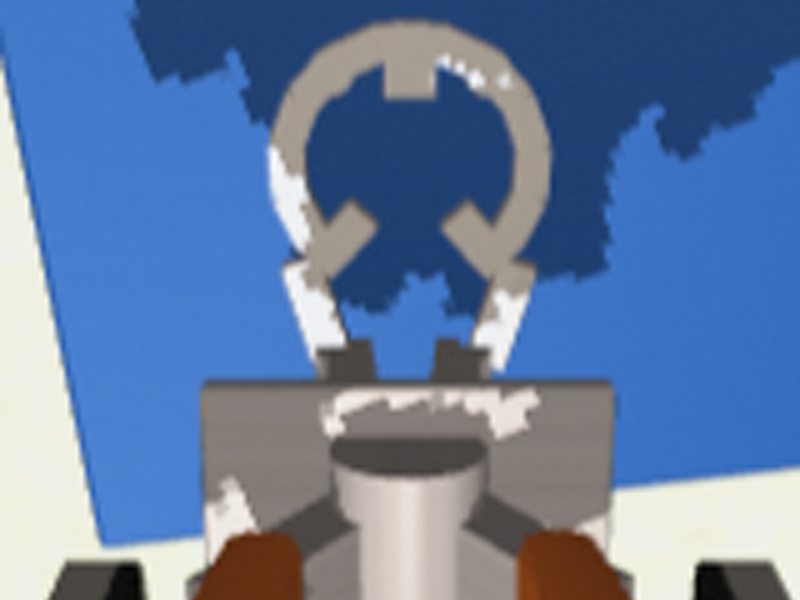

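Run:
```python
from h import *
from scipy.optimize import least_squares
tc=toolcam();pos,y,T=yaw()
def at(u,v,ax,val):
    o,d=tray(tc,u,v);return o+d*(val-o[ax])/d[ax]
P=lambda u,v:(u/5+200-.4,v/5+150-.4)
for z in(.086,.088,.09): print("tip",at(*P(346,342),2,z)*1e3,at(*P(462,342),2,z)*1e3)
print("flange",at(*P(202,382),2,.028)*1e3,at(*P(614,382),2,.028)*1e3)
zr=pos[2]-.009
im=cv2.imread("pics/w8.png")
q=lambda u,v:at(*P(u,v),2,zr)*1e3
pts=np.array([q(*a) for a in((275,210),(268,160),(285,90),(340,37),(410,19),(480,36),(535,90),(551,150),(545,205))])
r=least_squares(lambda x:np.hypot(*(pts[:,:2]-x[:2]).T)-x[2],[0,-27,22]);print("ring",r.x,np.abs(r.fun).max())
print("ears root outer",q(284,266),q(537,266),"lobe",q(386,99),q(436,99),"lobes arm",q(362,200),q(460,200))
```

```text
tip [-9.98768598 -1.78175965 86.        ] [ 7.61755024 -1.7947565  86.        ]
tip [-10.08425777  -1.12162588  88.        ] [ 7.67472916 -1.13473624 88.        ]
tip [-10.18082956  -0.46149211  90.        ] [ 7.73190808 -0.47471597 90.        ]
flange [-23.7025877  -16.10139502  28.        ] [ 23.36624081 -16.13654585  28.        ]
ring [ -0.39996334 -25.56936513  22.60116482] 0.21289526503809597
ears root outer [-20.70098568  -8.68641539 104.18442887] [ 20.12535466  -8.71590621 104.18442887] lobe [ -4.09006476 -35.76035947 104.18442887] [  3.72155764 -35.76574206 104.18442887] lobes arm [ -8.00332841 -19.60071088 104.18442887] [  7.60798148 -19.6117782  104.18442887]
```

```bash
python3 -m inch '0.001 0 0 0.024 0 0 0.38;0 0 0 0 0 0 0.38;0 0 0.007 0 0 0 0.38;0 0 0.006 0 0 0 0.38;0 0 0 0 0 0 0.38;0 0 0 0 0 0 0.38'
python3 - <<'E'
from h import *
pos,y,T=yaw();print(pos,y,state()["contact_force"]);im=grab_frame("wrist");cv2.imwrite("pics/w9.png",im)
cv2.imwrite("pics/w9z.png",cv2.resize(im[160:280,200:360],None,fx=5,fy=5,interpolation=cv2.INTER_CUBIC)[:600])
E
```

```text
time: 9.2
tool_pos: [0.5815, -0.0097, 0.098]
tool_rot: [-0.01, 0.82, 0.572, -0.008]
contact_force: [-0.3, -0.9, -0.9]
gripper_width: 0.621
[ 0.58153965 -0.00974354  0.09798147] 69.78456662176296 [-0.27527139 -0.88693563 -0.93816062]
```

View pics/w9z.png

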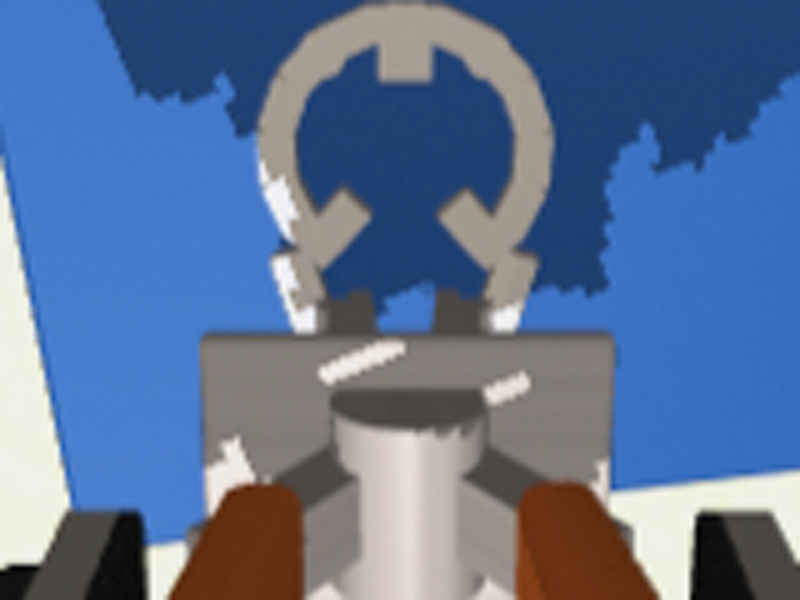

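```bash
python3 -m inch '0 0 0.002 0 0 0 0.38;0 0 0.001 0 0 0 0.38;0 0 0 0 0 0 0.38';python3 -m inch '0 0 0.001 0 0 0 0.38;0 0 0 0 0 0 0.38;0 0 0 0 0 0 0.38';python3 -m inch '0 0 0.001 0 0 0 0.38;0 0 0 0 0 0 0.38;0 0 0 0 0 0 0.38'
```

```text
time: 9.5
tool_pos: [0.5821, -0.0098, 0.0958]
tool_rot: [-0.01, 0.82, 0.572, -0.007]
contact_force: [-0.2, -0.1, -1.1]
gripper_width: 0.618
time: 9.75
tool_pos: [0.5822, -0.0098, 0.095]
tool_rot: [-0.01, 0.82, 0.572, -0.007]
contact_force: [-0.4, -0.1, -2.0]
gripper_width: 0.619
time: 10.0
tool_pos: [0.5821, -0.0098, 0.0939]
tool_rot: [-0.01, 0.82, 0.572, -0.007]
contact_force: [-0.2, -1.2, -1.7]
gripper_width: 0.622
```

```bash
python3 -m inch '0 0 0.001 0 0 0 0.38;0 0 0 0 0 0 0.38;0 0 0 0 0 0 0.38';python3 -m inch '0 0 0.0007 0 0 0 0.38;0 0 0 0 0 0 0.38;0 0 0 0 0 0 0.38';python3 -m inch '0 0 0.0007 0 0 0 0.38;0 0 0 0 0 0 0.38;0 0 0 0 0 0 0.38'
```

```text
time: 10.25
tool_pos: [0.5821, -0.0098, 0.0929]
tool_rot: [-0.01, 0.82, 0.572, -0.007]
contact_force: [-0.4, 0.6, -1.5]
gripper_width: 0.622
time: 10.5
tool_pos: [0.5824, -0.0098, 0.0926]
tool_rot: [-0.01, 0.82, 0.572, -0.007]
contact_force: [0.2, 0.0, 1.3]
gripper_width: 0.62
time: 10.75
tool_pos: [0.5827, -0.0099, 0.0924]
tool_rot: [-0.009, 0.82, 0.572, -0.006]
contact_force: [0.5, 0.6, 3.2]
gripper_width: 0.621
```

```bash
python3 -m inch '0 0 0 0 0 0 0.41;0 0 0 0 0 0 0.41;0 0 0 0 0 0 0.41';python3 -m inch '0 0 0 0 0 0 0.44;0 0 0 0 0 0 0.44;0 0 0 0 0 0 0.44'
```

```text
time: 11.0
tool_pos: [0.5829, -0.01, 0.0926]
tool_rot: [-0.009, 0.82, 0.572, -0.006]
contact_force: [-0.4, -0.7, 6.3]
gripper_width: 0.592
time: 11.25
tool_pos: [0.5831, -0.0102, 0.093]
tool_rot: [-0.009, 0.82, 0.572, -0.006]
contact_force: [-0.1, -0.6, 6.8]
gripper_width: 0.559
```

```bash
python3 -m inch '0 0 -0.001 0 0 0 0.47;0 0 0 0 0 0 0.47;0 0 0 0 0 0 0.47';python3 -m inch '0 0 0 0 0 0 0.5;0 0 0 0 0 0 0.5;0 0 0 0 0 0 0.5'
python3 - <<'E'
from h import *
pos,y,T=yaw();print(pos,y,state()["contact_force"]);im=grab_frame("wrist");cv2.imwrite("pics/w10.png",im)
cv2.imwrite("pics/w10z.png",cv2.resize(im[160:280,200:360],None,fx=5,fy=5,interpolation=cv2.INTER_CUBIC)[:600])
E
```

```text
time: 11.5
tool_pos: [0.5829, -0.0099, 0.0936]
tool_rot: [-0.009, 0.82, 0.572, -0.006]
contact_force: [1.0, 0.3, 6.0]
gripper_width: 0.531
time: 11.75
tool_pos: [0.5831, -0.0102, 0.0939]
tool_rot: [-0.009, 0.82, 0.572, -0.006]
contact_force: [-0.4, -1.9, 7.2]
gripper_width: 0.502
[ 0.58308677 -0.01016508  0.09393374] 69.78886901332874 [-0.40299377 -1.94265162  7.17218987]
```

View pics/w10z.png

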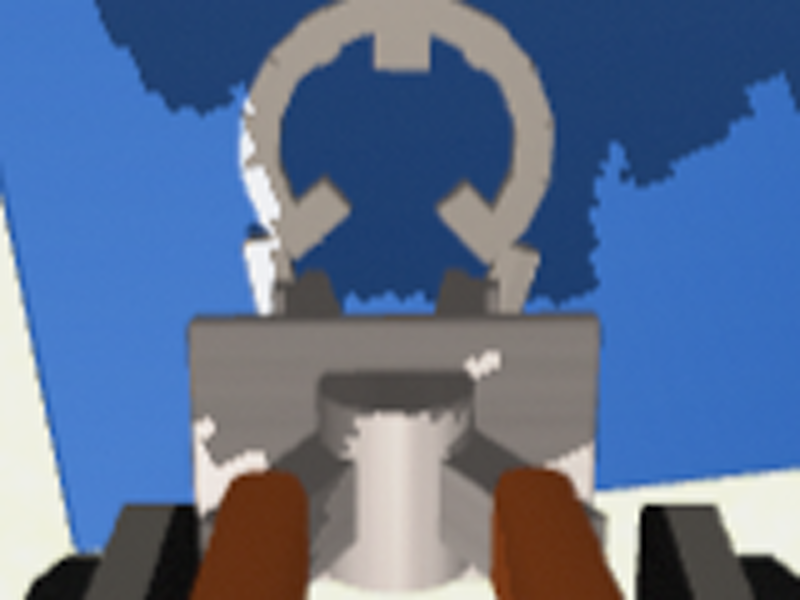

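```bash
python3 -m inch '0 0 -0.0018 0 0 0 0.5;0 0 0 0 0 0 0.5;0 0 0 0 0 0 0.5';python3 -m inch '0 0 -0.0004 0 0 0 0.54;0 0 0 0 0 0 0.54;0 0 0 0 0 0 0.54'
python3 - <<'E'
from h import *
pos,y,T=yaw();print(pos,y,state()["contact_force"]);im=grab_frame("wrist");cv2.imwrite("pics/w11.png",im)
cv2.imwrite("pics/w11z.png",cv2.resize(im[160:280,200:360],None,fx=5,fy=5,interpolation=cv2.INTER_CUBIC)[:600])
E
```

```text
time: 12.05
tool_pos: [0.5821, -0.0097, 0.0942]
tool_rot: [-0.01, 0.82, 0.572, -0.007]
contact_force: [0.4, -0.1, 3.6]
gripper_width: 0.504
time: 12.3
tool_pos: [0.5822, -0.0101, 0.0948]
tool_rot: [-0.01, 0.82, 0.572, -0.007]
contact_force: [-0.8, -1.8, 2.7]
gripper_width: 0.462
[ 0.58222217 -0.01012442  0.09484902] 69.78905162343733 [-0.76119913 -1.81123419  2.72394239]
```

View pics/w11z.png

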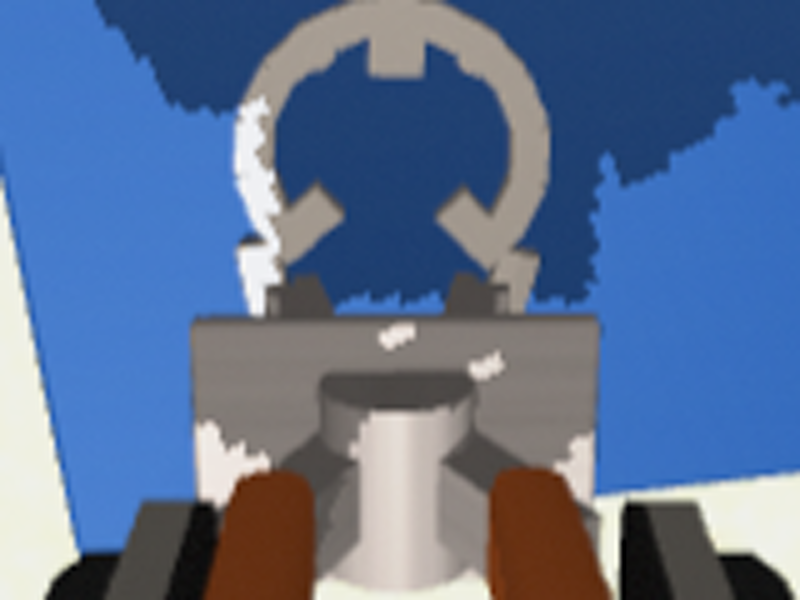

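```bash
python3 -m inch '0 0 -0.0008 0 0 0 0.57;0 0 0 0 0 0 0.57;0 0 0 0 0 0 0.57';python3 -m inch '0 0 -0.0004 0 0 0 0.6;0 0 0 0 0 0 0.6;0 0 0 0 0 0 0.6'
python3 - <<'E'
from h import *
pos,y,T=yaw();print(pos,y,state()["contact_force"]);im=grab_frame("wrist");cv2.imwrite("pics/w12.png",im)
cv2.imwrite("pics/w12z.png",cv2.resize(im[160:280,200:360],None,fx=5,fy=5,interpolation=cv2.INTER_CUBIC)[:600])
E
```

```text
time: 12.6
tool_pos: [0.582, -0.01, 0.0953]
tool_rot: [-0.01, 0.82, 0.572, -0.007]
contact_force: [-0.2, -2.6, 2.2]
gripper_width: 0.431
time: 12.85
tool_pos: [0.582, -0.0098, 0.0958]
tool_rot: [-0.01, 0.82, 0.572, -0.007]
contact_force: [-0.5, -0.4, 2.1]
gripper_width: 0.4
[ 0.58204191 -0.00976221  0.09576719] 69.78940154817889 [-0.49959646 -0.43450274  2.08996832]
```

View pics/w12z.png

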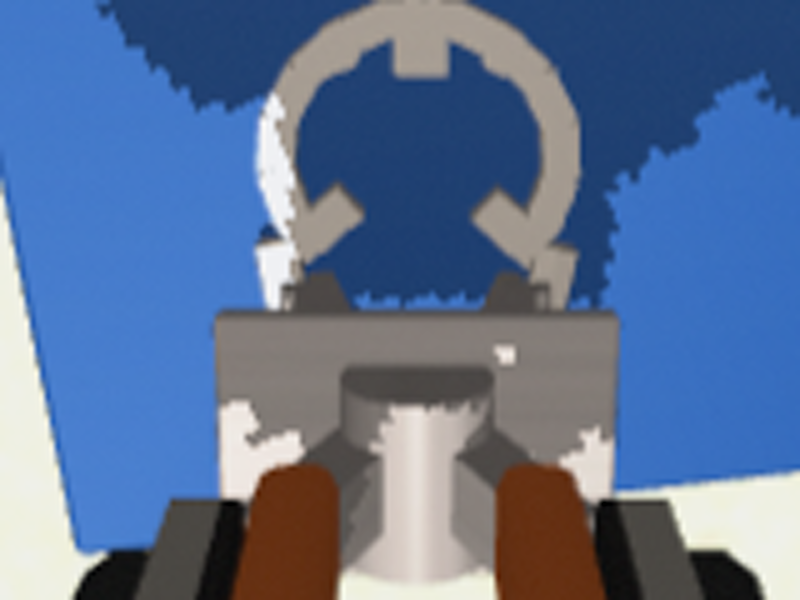

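```bash
python3 -m inch '0 0 -0.001 0 0 0 0.625;0 0 0 0 0 0 0.625;0 0 0 0 0 0 0.625';python3 -m inch '0 0 0 0 0 0 0.645;0 0 0 0 0 0 0.645;0 0 0 0 0 0 0.645'
python3 - <<'E'
from h import *
pos,y,T=yaw();print(pos,y,state()["contact_force"]);im=grab_frame("wrist");cv2.imwrite("pics/w13.png",im)
cv2.imwrite("pics/w13z.png",cv2.resize(im[160:280,200:360],None,fx=5,fy=5,interpolation=cv2.INTER_CUBIC)[:600])
E
```

```text
time: 13.15
tool_pos: [0.5817, -0.0093, 0.0962]
tool_rot: [-0.011, 0.82, 0.572, -0.007]
contact_force: [-0.2, -1.0, -0.8]
gripper_width: 0.379
time: 13.4
tool_pos: [0.5819, -0.0096, 0.0966]
tool_rot: [-0.01, 0.82, 0.572, -0.007]
contact_force: [-0.2, -0.4, -1.4]
gripper_width: 0.359
[ 0.58192849 -0.00959199  0.09656312] 69.78721631666085 [-0.1771136  -0.42045764 -1.42142547]
```

View pics/w13z.png

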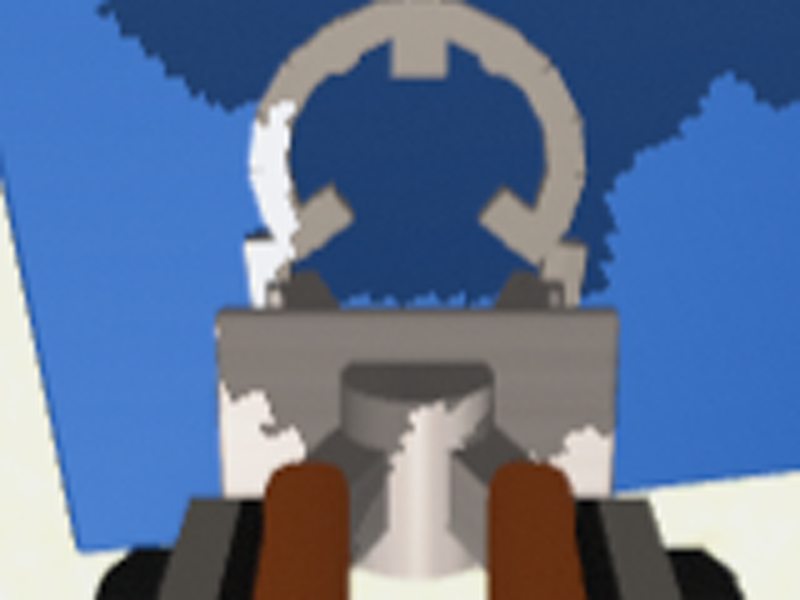

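```bash
cat >> h.py <<'E'
def onzpix(i,off,sc):
    return lambda u,v,z=.009: onz(i,u/sc+off[0]-.4,v/sc+off[1]-.4,z)
E
python3 - <<'E'
from h import *
i=camera_info("wrist");pos,y,T=yaw()
f=onzpix(i,(200,160),5)
def q(u,v):
    d=f(u,v)-pos; c,s=np.cos(np.radians(y)),np.sin(np.radians(y)); return np.array([c*d[0]+s*d[1],s*d[0]-c*d[1]])*1e3
L0,L1=q(245,240),q(268,306);R0,R1=q(587,245),q(573,306)
print(L0,L1,np.arctan2(*(L1-L0)));print(R0,R1,np.arctan2(*(R1-R0)))
print("outer width",R0-L0)
# arm lobes end faces
for a in((332,186),(354,214),(508,188),(480,217)): print(q(*a))
print("lobe",q(391,77),q(446,77))
E
```

```text
[-25.2318728 -11.6327945] [-22.01781923  -1.16655206] 0.29794645492262606
[ 26.58015769 -10.88588452] [24.7261271  -1.20065703] -0.18914051387094616
outer width [51.81203048  0.74690998]
[-11.93573227 -20.02326243]
[ -8.68255654 -15.70031267]
[ 14.46262683 -19.73462192]
[ 10.31331934 -15.24794638]
lobe [ -3.01920853 -36.46166476] [  5.07065298 -36.46733833]
```

```bash
python3 -m inch '0 0 0.0004 0 0 0 0.66;0 0 0 0 0 0 0.66;0 0 0 0 0 0 0.66';python3 -m inch '0 0 0 0 0 0 0.675;0 0 0 0 0 0 0.675;0 0 0 0 0 0 0.675'
python3 - <<'E'
from h import *
pos,y,T=yaw();print(pos,y,state()["contact_force"]);np.save("w14.npy",camera_info("wrist"),allow_pickle=True);im=grab_frame("wrist");cv2.imwrite("pics/w14.png",im)
cv2.imwrite("pics/w14z.png",cv2.resize(im[155:230,240:330],None,fx=8,fy=8,interpolation=cv2.INTER_CUBIC)[:600])
E
```

```text
time: 13.7
tool_pos: [0.5822, -0.0098, 0.0965]
tool_rot: [-0.01, 0.82, 0.572, -0.007]
contact_force: [0.1, 0.4, -1.5]
gripper_width: 0.34
time: 13.95
tool_pos: [0.5822, -0.0099, 0.0966]
tool_rot: [-0.01, 0.82, 0.572, -0.007]
contact_force: [-0.4, 0.5, -2.4]
gripper_width: 0.33
[ 0.58221622 -0.00988064  0.0965931 ] 69.78366775063104 [-0.4200149   0.54558923 -2.4177267 ]
```

View pics/w14z.png

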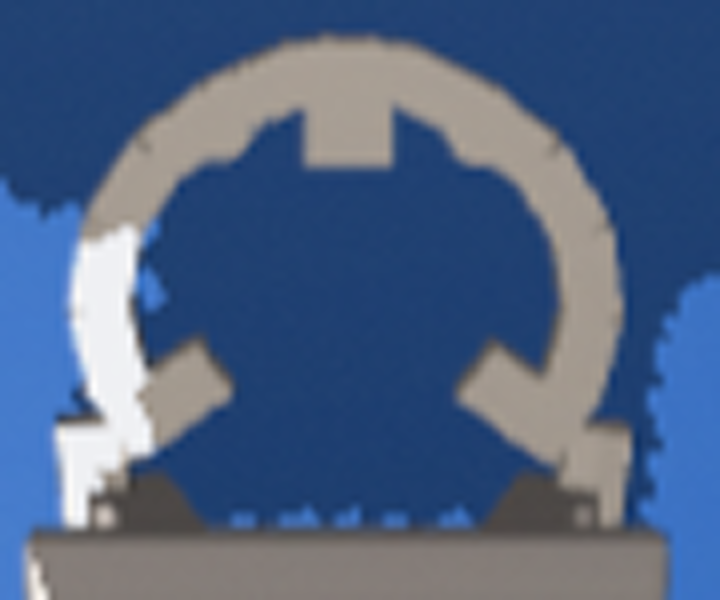

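```bash
python3 -m inch '0 0 0.0006 0 0 0 0.69;0 0 0 0 0 0 0.69;0 0 0 0 0 0 0.69';python3 -m inch '0 0 0.0006 0 0 0 0.705;0 0 0 0 0 0 0.705;0 0 0 0 0 0 0.705'
python3 - <<'E'
from h import *
pos,y,T=yaw();print(pos,y,state()["contact_force"]);np.save("w15.npy",camera_info("wrist"),allow_pickle=True);im=grab_frame("wrist");cv2.imwrite("pics/w15.png",im)
cv2.imwrite("pics/w15z.png",cv2.resize(im[155:230,240:330],None,fx=8,fy=8,interpolation=cv2.INTER_CUBIC)[:600])
E
```

```text
time: 14.25
tool_pos: [0.5825, -0.01, 0.0964]
tool_rot: [-0.01, 0.82, 0.572, -0.007]
contact_force: [-1.1, -1.5, 0.8]
gripper_width: 0.315
time: 14.5
tool_pos: [0.5828, -0.0103, 0.0964]
tool_rot: [-0.009, 0.82, 0.572, -0.007]
contact_force: [-1.9, -2.6, 5.7]
gripper_width: 0.3
[ 0.58281806 -0.01026146  0.09639732] 69.78533942918253 [-1.94043804 -2.62186065  5.68297089]
```

View pics/w15z.png

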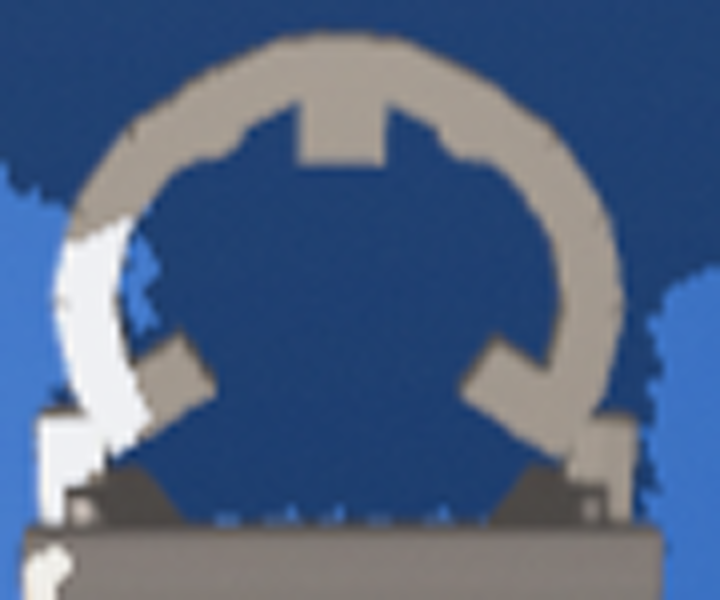

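```bash
python3 -m inch '0 0 -0.0015 0 0 0 0.705;0 0 0 0 0 0 0.72;0 0 0 0 0 0 0.72';python3 -m inch '0 0 0 0 0 0 0.735;0 0 0 0 0 0 0.735;0 0 0 0 0 0 0.735'
python3 - <<'E'
from h import *
pos,y,T=yaw();print(pos,y,state()["contact_force"]);np.save("w16.npy",camera_info("wrist"),allow_pickle=True);im=grab_frame("wrist");cv2.imwrite("pics/w16.png",im)
cv2.imwrite("pics/w16z.png",cv2.resize(im[155:230,240:330],None,fx=8,fy=8,interpolation=cv2.INTER_CUBIC)[:600])
E
```

```text
time: 14.8
tool_pos: [0.5821, -0.0095, 0.0965]
tool_rot: [-0.01, 0.82, 0.572, -0.007]
contact_force: [-0.6, -0.6, 0.9]
gripper_width: 0.291
time: 15.05
tool_pos: [0.5821, -0.0096, 0.0967]
tool_rot: [-0.01, 0.82, 0.572, -0.007]
contact_force: [-0.8, 0.2, 0.4]
gripper_width: 0.281
[ 0.58213687 -0.00959839  0.09665583] 69.78749116381464 [-0.83881745  0.24382213  0.40233018]
```

View pics/w16z.png

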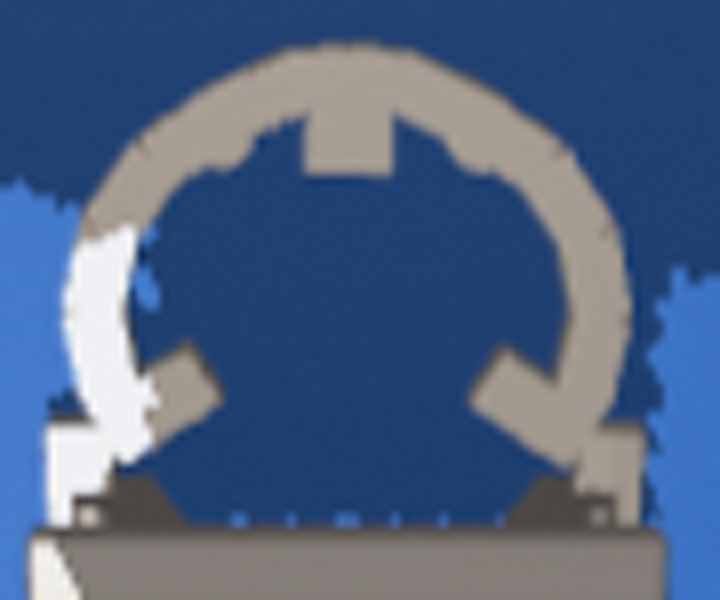

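```bash
python3 -m inch '0 0 0 0 0 0 0.735;0 0 0 0 0 0 0.735;0 0 0 0 0 0 0.735'
python3 - <<'E'
from h import *
pos,y,T=yaw();print(pos,y,state()["contact_force"]);im=grab_frame("wrist");cv2.imwrite("pics/w17.png",im)
cv2.imwrite("pics/s17.png",np.hstack([cv2.resize(grab_frame("side")[170:270,230:310],None,fx=5,fy=5,interpolation=cv2.INTER_CUBIC),cv2.resize(grab_frame("scene")[170:270,260:340],None,fx=5,fy=5,interpolation=cv2.INTER_CUBIC)]))
E
```

```text
time: 15.35
tool_pos: [0.5821, -0.0097, 0.0967]
tool_rot: [-0.01, 0.82, 0.572, -0.007]
contact_force: [0.3, 0.8, -0.5]
gripper_width: 0.284
[ 0.58211598 -0.00969241  0.09670101] 69.78517205924419 [ 0.31629101  0.78273687 -0.5428667 ]
```

View pics/w17.png

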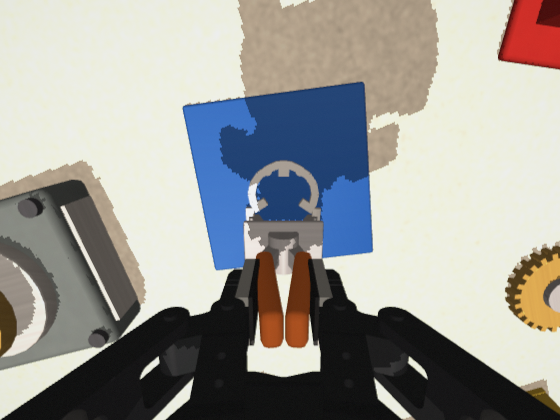

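View pics/s17.png

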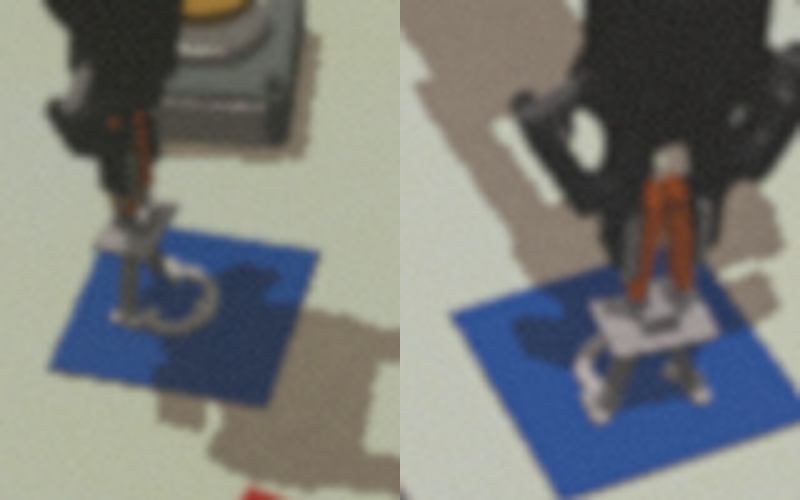

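```bash
cat > shot.py <<'E'
import sys
from h import *
n,x0,y0,x1,y1,sc=sys.argv[1],*map(int,sys.argv[2:7])
pos,y,T=yaw();print("pos",pos.round(4),"yaw",round(y,2),"F",state()["contact_force"].round(1),"w",round(state()["gripper_width"],3))
np.save(n+".npy",camera_info("wrist"),allow_pickle=True);im=grab_frame("wrist");cv2.imwrite(f"pics/{n}.png",im)
cv2.imwrite(f"pics/{n}z.png",cv2.resize(im[y0:y1,x0:x1],None,fx=sc,fy=sc,interpolation=cv2.INTER_CUBIC)[:600,:800])
E
python3 -m inch '0 0 0 0 0 0 0.755;0 0 0 0 0 0 0.755;0 0 0 0 0 0 0.755;0 0 0 0 0 0 0.755'; python3 shot.py w18 240 155 330 230 8
```

```text
time: 15.83
tool_pos: [0.5821, -0.0098, 0.0968]
tool_rot: [-0.01, 0.82, 0.572, -0.007]
contact_force: [0.3, 0.0, -0.7]
gripper_width: 0.276
pos [ 0.5821 -0.0098  0.0968] yaw 69.79 F [ 0.3  0.  -0.7] w 0.276
```

View pics/w18z.png

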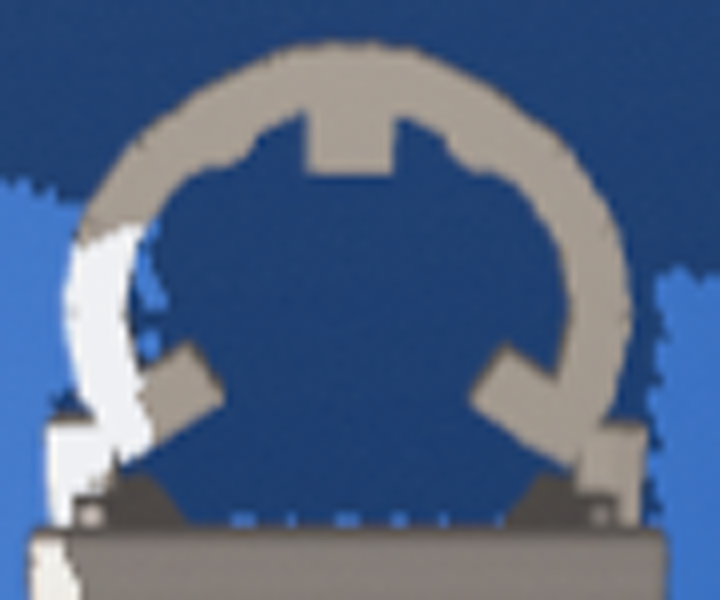

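Run:
```python
from h import *
im=cv2.imread("pics/w18.png")
cv2.imwrite("pics/w18h.png",cv2.resize(im[215:360,210:355],None,fx=4,fy=4,interpolation=cv2.INTER_CUBIC))
```

```text
(no output)
```

View pics/w18h.png

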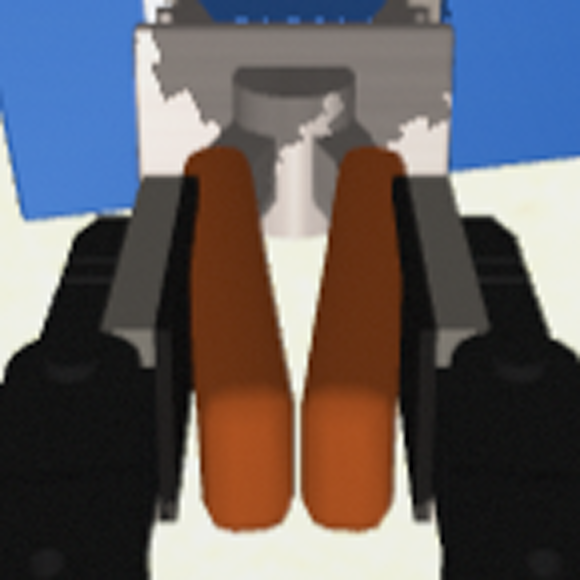

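Run:
```python
from h import *
for n in("w13","w14","w15","w16","w17","w18"):
    im=cv2.imread(f"pics/{n}.png");hsv=cv2.cvtColor(im,cv2.COLOR_BGR2HSV)
    m=cv2.inRange(hsv,(3,120,40),(20,255,255))
    out=[]
    for v in(270,300,330,340):
        x=np.where(m[v,220:350])[0]+220;g=np.diff(x);k=g.argmax();out.append((v,x[0],x[k],x[k+1],x[-1]))
    # flange row extents; ring width via non-blue in rows
    b=cv2.inRange(hsv,(100,100,40),(125,255,255))
    rr=[]
    for v in(185,190,195,200):
        x=np.where(b[v,240:330]==0)[0]+240;rr.append((x[0],x[-1]))
    print(n,out,rr)
```

```text
w13 [(270, np.int64(252), np.int64(269), np.int64(298), np.int64(315)), (300, np.int64(248), np.int64(269), np.int64(298), np.int64(320)), (330, np.int64(246), np.int64(269), np.int64(298), np.int64(321)), (340, np.int64(248), np.int64(269), np.int64(298), np.int64(321))] [(np.int64(250), np.int64(316)), (np.int64(250), np.int64(316)), (np.int64(250), np.int64(316)), (np.int64(251), np.int64(315))]
w14 [(270, np.int64(254), np.int64(271), np.int64(295), np.int64(312)), (300, np.int64(253), np.int64(274), np.int64(293), np.int64(315)), (330, np.int64(254), np.int64(276), np.int64(292), np.int64(314)), (340, np.int64(254), np.int64(276), np.int64(292), np.int64(314))] [(np.int64(250), np.int64(316)), (np.int64(249), np.int64(317)), (np.int64(249), np.int64(317)), (np.int64(250), np.int64(316))]
w15 [(270, np.int64(257), np.int64(273), np.int64(293), np.int64(310)), (300, np.int64(257), np.int64(279), np.int64(289), np.int64(310)), (330, np.int64(260), np.int64(283), np.int64(287), np.int64(308)), (340, np.int64(261), np.int64(282), np.int64(287), np.int64(308))] [(np.int64(248), np.int
[... 611 characters left out ...]
79), np.int64(288), np.int64(309)), (330, np.int64(260), np.int64(282), np.int64(285), np.int64(307)), (340, np.int64(261), np.int64(281), np.int64(286), np.int64(307))] [(np.int64(249), np.int64(317)), (np.int64(248), np.int64(318)), (np.int64(248), np.int64(318)), (np.int64(249), np.int64(317))]
w18 [(270, np.int64(258), np.int64(274), np.int64(293), np.int64(308)), (300, np.int64(258), np.int64(279), np.int64(288), np.int64(309)), (330, np.int64(260), np.int64(282), np.int64(285), np.int64(307)), (340, np.int64(261), np.int64(281), np.int64(286), np.int64(307))] [(np.int64(249), np.int64(317)), (np.int64(248), np.int64(318)), (np.int64(248), np.int64(318)), (np.int64(249), np.int64(317))]
```

Run:
```python
from h import *
from scipy.optimize import least_squares
def run(n,off,sc,A,z=.009):
    i=np.load(n+".npy",allow_pickle=True).item()
    q=lambda u,v:onz(i,u/sc+off[0]-.45,v/sc+off[1]-.45,z)[:2]*1e3
    segs=[(q(*a),q(*b)) for a,b in A]
    def res(x):
        r=[]
        for a,b in segs:
            d=(b-a)/np.linalg.norm(b-a);nn=np.array([-d[1],d[0]]);r.append(abs(nn@(x[:2]-a))-x[2])
        return r
    s=least_squares(res,[*np.mean([p for g in segs for p in g],axis=0),11]);print(n,s.x,[np.linalg.norm(a-b).round(2) for a,b in segs],"mid face gap",np.linalg.norm((segs[0][0]+segs[0][1])/2-(segs[1][0]+segs[1][1])/2))
run("w8",(200,150),5,[((352,198),(378,228)),((470,198),(441,225)),((386,99),(436,99))])
run("w18",(240,155),8,[((190,343),(224,395)),((507,346),(470,398)),((305,174),(394,174))])
run("w14",(240,155),8,[((200,340),(233,392)),((490,342),(457,392)),((303,167),(393,167))])
```

```text
w8 [557.78458381  -2.16727333  10.42851848] [np.float64(6.37), np.float64(6.34), np.float64(7.77)] mid face gap 14.357466471704385
w18 [562.06838194  -1.60488836  13.76032336] [np.float64(5.92), np.float64(6.08), np.float64(8.2)] mid face gap 26.490179386695704
w14 [560.96389713  -1.45602673  13.23775233] [np.float64(5.87), np.float64(5.71), np.float64(8.28)] mid face gap 24.153546971913933
```

```bash
python3 -m inch '0 0 0 0 0 0 0.78;0 0 0 0 0 0 0.78;0 0 -0.002 0 0 0 0.78;0 0 -0.003 0 0 0 0.78;0 0 -0.005 0 0 0 0.78;0 0 0 0 0 0 0.78'; python3 shot.py w19 240 155 330 230 8
```

```text
time: 16.38
tool_pos: [0.5832, -0.0101, 0.1083]
tool_rot: [-0.009, 0.82, 0.572, -0.006]
contact_force: [-0.1, -0.7, -1.6]
gripper_width: 0.274
pos [ 0.5832 -0.0101  0.1083] yaw 69.79 F [-0.1 -0.7 -1.6] w 0.274
```

View pics/w19z.png

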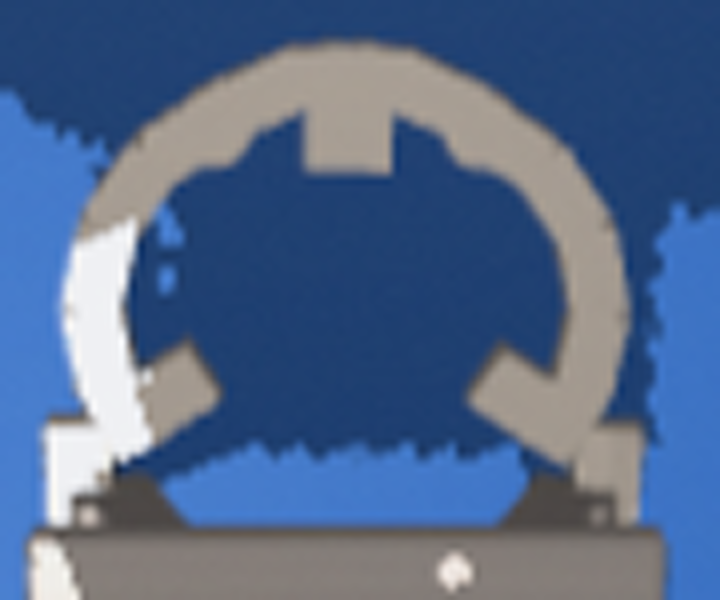

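```bash
python3 -m inch '0 0 -0.01 0 0 0 0.78;0 0 -0.02 0 0 0 0.78;0 0 -0.02 0 0 0 0.78;0 0 -0.02 0 0 0 0.78;0 0 -0.015 0 0 0 0.78;0 0 -0.007 0 0 0 0.78;0 0 0 0 0 0 0.78;0 0 0 0 0 0 0.78'; python3 shot.py w20 240 155 330 230 8
python3 - <<'E'
from h import *
cv2.imwrite("pics/s20.png",np.hstack([cv2.resize(grab_frame("side")[140:260,210:310],None,fx=4,fy=4,interpolation=cv2.INTER_CUBIC),cv2.resize(grab_frame("scene")[140:260,260:360],None,fx=4,fy=4,interpolation=cv2.INTER_CUBIC)]))
E
```

```text
time: 17.1
tool_pos: [0.5845, -0.0107, 0.1989]
tool_rot: [-0.01, 0.82, 0.572, -0.007]
contact_force: [-0.4, 0.6, -2.3]
gripper_width: 0.275
pos [ 0.5845 -0.0107  0.1989] yaw 69.79 F [-0.4  0.6 -2.3] w 0.275
```

View pics/w20z.png

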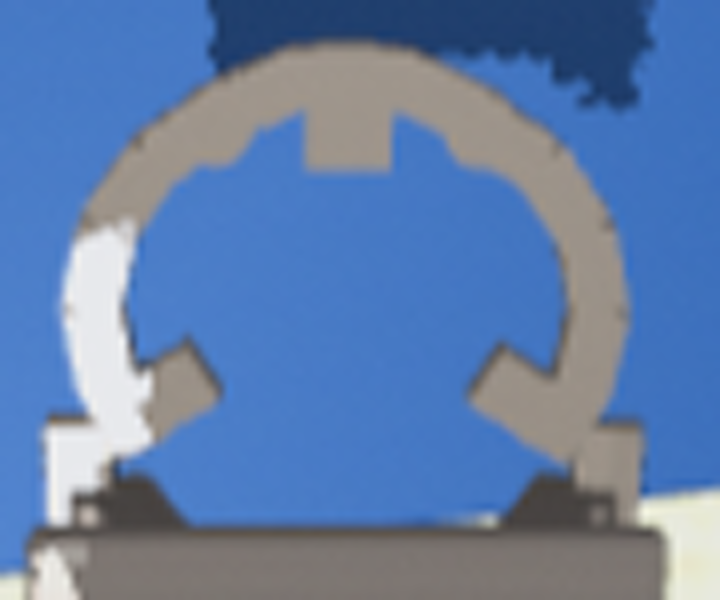

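View pics/s20.png

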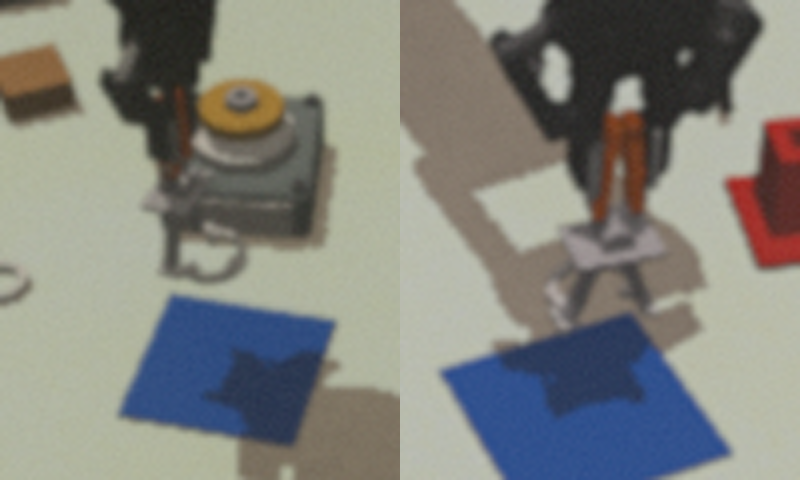

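```bash
python3 -m inch '-0.010 0.003 0 0 0 0 0.78;-0.0197 0.0059 0 0 0 0 0.78;-0.0197 0.0059 0 0 0 0 0.78;-0.0197 0.0059 0 0 0 0 0.78;-0.0197 0.0059 0 0 0 0 0.78;-0.0197 0.0059 0 0 0 0 0.78;-0.0197 0.0059 0 0 0 0 0.78;-0.0197 0.0059 0 0 0 0 0.78;-0.0197 0.0059 0 0 0 0 0.78;-0.0197 0.0059 0 0 0 0 0.78'; python3 -m inch '-0.0100 0.0032 0 0 0 0 0.78;0 0 0 0 0 0 0.78;0 0 0 0 0 0 0.78;0 0 0 0 0 0 0.78'; python3 shot.py w21 240 155 330 230 8
```

```text
time: 18.08
tool_pos: [0.5716, -0.2074, 0.1965]
tool_rot: [-0.01, 0.82, 0.572, -0.007]
contact_force: [0.1, 0.9, -1.9]
gripper_width: 0.278
time: 18.42
tool_pos: [0.5719, -0.2155, 0.1971]
tool_rot: [-0.01, 0.82, 0.572, -0.007]
contact_force: [0.4, -0.2, -1.0]
gripper_width: 0.274
pos [ 0.5719 -0.2155  0.1971] yaw 69.81 F [ 0.4 -0.2 -1. ] w 0.274
```

View pics/w21z.png

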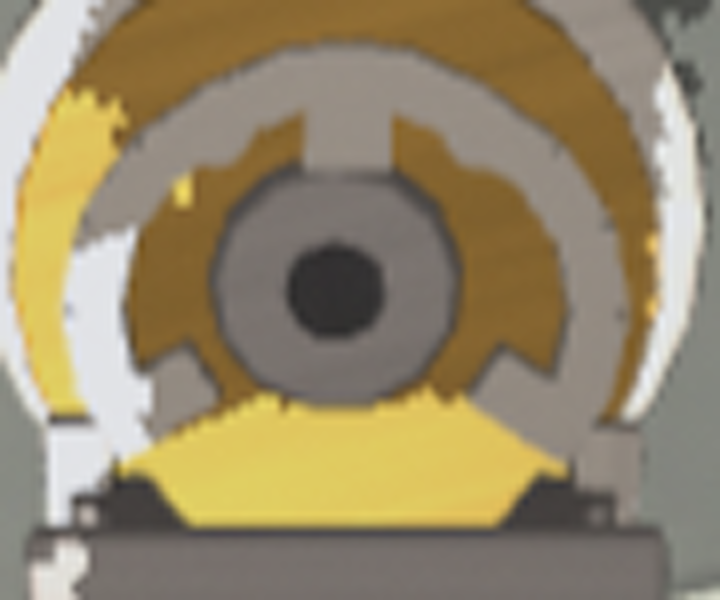

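```bash
cat > fit.py <<'E'
import sys
from h import *
from scipy.optimize import least_squares
def ring(i,off,sc,A,z):
    q=lambda u,v:onz(i,u/sc+off[0]-.45,v/sc+off[1]-.45,z)[:2]*1e3
    segs=[(q(*a),q(*b)) for a,b in A]
    def res(x):
        r=[]
        for a,b in segs:
            d=(b-a)/np.linalg.norm(b-a);nn=np.array([-d[1],d[0]]);r.append(abs(nn@(x[:2]-a))-x[2])
        return r
    s=least_squares(res,[*np.mean([p for g in segs for p in g],axis=0),11]);return s.x
def circ(i,off,sc,P,z):
    p=np.array([onz(i,u/sc+off[0]-.45,v/sc+off[1]-.45,z)[:2]*1e3 for u,v in P])
    s=least_squares(lambda x:np.hypot(*(p-x[:2]).T)-x[2],[*p.mean(0),12]);return s.x,np.abs(s.fun).max()
E
python3 - <<'E'
from fit import *
i=np.load("w21.npy",allow_pickle=True).item()
off,sc=(240,155),8
for zr in(.107,.1094,.111):
    print("ring",zr,ring(i,off,sc,[((188,340),(222,395)),((505,344),(468,396)),((303,172),(391,172))],zr))
im=cv2.imread("pics/w21.png")
P=[(216,285),(460,280),(232,220),(300,398),(380,398),(448,220),(222,320),(455,320),(270,178),(410,180),(250,372)]
for z in(.0915,.0925,.0935): print("face",z,circ(i,off,sc,P,z))
print("dot",circ(i,off,sc,[(288,290),(384,290),(336,243),(336,338)],.0925))
y=69.8;print(yaw()[0])
E
```

```text
ring 0.107 [ 552.04888867 -207.59456899   13.92225954]
ring 0.1094 [ 551.54733786 -207.40622185   13.7800421 ]
ring 0.111 [ 551.21297065 -207.28065709   13.68523048]
face 0.0915 (array([ 551.66564808, -208.22288103,   12.49011114]), np.float64(0.3291700291234232))
face 0.0925 (array([ 551.47113246, -208.14675125,   12.44023967]), np.float64(0.3278556939564723))
face 0.0935 (array([ 551.27661685, -208.07062147,   12.3903682 ]), np.float64(0.3265413588143211))
dot (array([ 552.10246571, -208.63382886,    4.82303387]), np.float64(0.021485422566390078))
[ 0.57197528 -0.21533554  0.19720396]
```

Run:
```python
from h import *
pos,y,T=yaw();print(T.round(4));print("shift",(T.T@np.array([.3,-.9,-9.]))); print("down10",T.T@np.array([0,0,-10.]))
```

```text
[[ 3.446e-01  9.385e-01 -2.290e-02]
 [ 9.387e-01 -3.445e-01  8.900e-03]
 [ 5.000e-04 -2.460e-02 -9.997e-01]]
shift [-0.74576426  0.81289062  8.9823741 ]
down10 [-4.74724384e-03  2.45899757e-01  9.99697508e+00]
```

```bash
python3 -m inch '-0.0008 0.0008 0.003 0 0 0 0.78;0 0 0.003 0 0 0 0.78;0 0 0.003 0 0 0 0.78;0 0 0 0 0 0 0.78;0 0 0 0 0 0 0.78;0 0 0 0 0 0 0.78'; python3 shot.py w22 240 155 330 230 8
```

```text
time: 18.97
tool_pos: [0.5723, -0.2172, 0.1884]
tool_rot: [-0.01, 0.82, 0.572, -0.007]
contact_force: [0.8, -0.1, -2.6]
gripper_width: 0.28
pos [ 0.5723 -0.2172  0.1884] yaw 69.79 F [ 0.8 -0.1 -2.6] w 0.28
```

View pics/w22z.png

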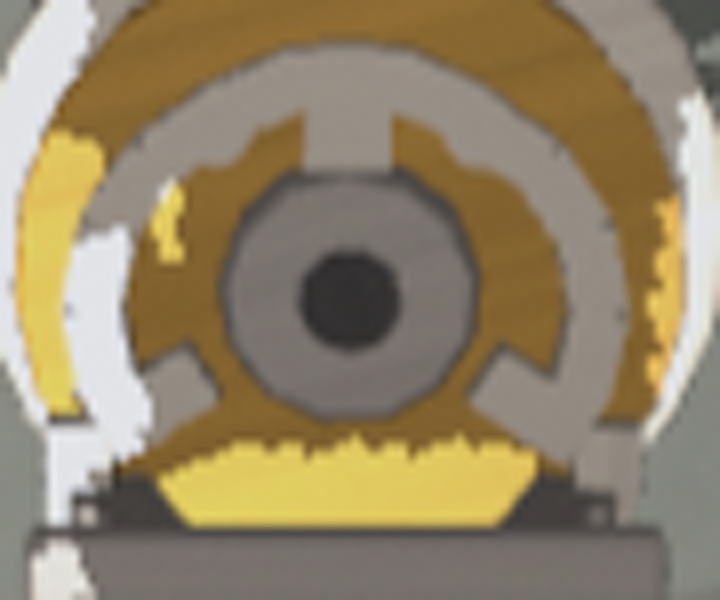

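Run:
```python
from fit import *
i=np.load("w22.npy",allow_pickle=True).item()
off,sc=(240,155),8
for zr in(.099,.1007,.102):
    print("ring",zr,ring(i,off,sc,[((188,342),(222,395)),((505,344),(468,396)),((303,172),(391,172))],zr))
P=[(224,295),(477,295),(240,225),(300,411),(400,411),(458,225),(232,345),(468,345),(260,385),(440,385),(350,419)]
for z in(.0915,.0925,.0935): print("face",z,circ(i,off,sc,P,z),"dot",circ(i,off,sc,[(300,299),(400,299),(350,249),(350,350)],z)[0])
```

```text
ring 0.099 [ 552.33433517 -209.20079269   13.88336339]
ring 0.1007 [ 551.97826213 -209.06581278   13.78258606]
ring 0.102 [ 551.70597099 -208.96259284   13.70552105]
face 0.0915 (array([ 551.9583209 , -208.59927931,   12.47708741]), np.float64(0.2622771288522774)) dot [ 552.32835281 -208.72862789    4.9269841 ]
face 0.0925 (array([ 551.75692141, -208.5248319 ,   12.4254645 ]), np.float64(0.26119197903931735)) dot [ 552.12542235 -208.65364532    4.90659911]
face 0.0935 (array([ 551.55552192, -208.4503845 ,   12.37384159]), np.float64(0.2601068292677464)) dot [ 551.92249188 -208.57866274    4.88621413]
```

```bash
python3 -m inch '0.0004 -0.0002 0 0 0 0 0.78;0 0 0.001 0 0 0 0.78;0 0 0.001 0 0 0 0.78;0 0.0001 0.001 0 0 0 0.78;0 0 0 0 0 0 0.78'; python3 -m inch '0 0 0.001 0 0 0 0.78;0 0 0 0 0 0 0.78;0 0 0 0 0 0 0.78';python3 -m inch '0 0 0.001 0 0 0 0.78;0 0 0 0 0 0 0.78;0 0 0 0 0 0 0.78'; python3 shot.py w23 240 155 330 230 8
```

```text
time: 19.43
tool_pos: [0.5721, -0.2168, 0.1851]
tool_rot: [-0.01, 0.82, 0.572, -0.007]
contact_force: [-0.9, 0.1, -2.3]
gripper_width: 0.278
time: 19.68
tool_pos: [0.5722, -0.2168, 0.1843]
tool_rot: [-0.01, 0.82, 0.572, -0.007]
contact_force: [0.6, -0.5, -2.1]
gripper_width: 0.276
time: 19.93
tool_pos: [0.5722, -0.2168, 0.1834]
tool_rot: [-0.01, 0.82, 0.572, -0.007]
contact_force: [-0.5, -0.3, -1.6]
gripper_width: 0.279
pos [ 0.5722 -0.2168  0.1834] yaw 69.79 F [-0.5 -0.3 -1.6] w 0.279
```

View pics/w23z.png

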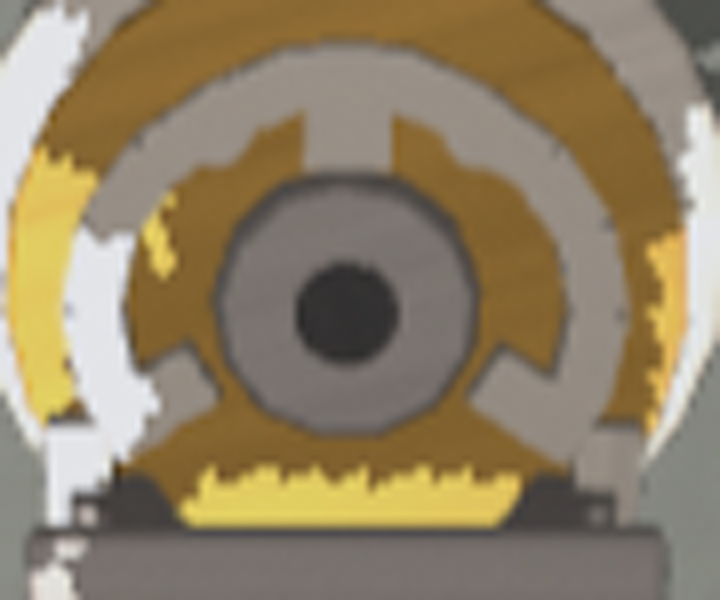

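Run:
```python
from fit import *
i=np.load("w23.npy",allow_pickle=True).item()
off,sc=(240,155),8
for zr in(.094,.0957,.097):
    print("ring",zr,ring(i,off,sc,[((188,342),(222,395)),((505,344),(468,396)),((303,172),(391,172))],zr))
P=[(216,300),(477,300),(232,240),(300,429),(400,427),(458,235),(225,350),(470,345),(260,402),(440,395),(346,436),(300,190),(390,190)]
for z in(.0915,.0925,.0935): print("face",z,circ(i,off,sc,P,z),"dot",circ(i,off,sc,[(296,314),(398,314),(346,262),(346,366)],z)[0])
```

```text
ring 0.094 [ 552.21325744 -208.86379335   13.88248414]
ring 0.0957 [ 551.85726809 -208.72875543   13.78170795]
ring 0.097 [ 551.58504093 -208.62549114   13.7046438 ]
face 0.0915 (array([ 551.99611316, -208.66435936,   12.43127786]), np.float64(0.3268770223250179)) dot [ 552.41701069 -208.77270103    4.95744737]
face 0.0925 (array([ 551.78983696, -208.58660693,   12.37875529]), np.float64(0.3254959558415784)) dot [ 552.20895619 -208.69449085    4.93650199]
face 0.0935 (array([ 551.58356077, -208.5088545 ,   12.32623272]), np.float64(0.3241148894130621)) dot [ 552.00090169 -208.61628068    4.9155566 ]
```

```bash
python3 -m inch '0 0 0.001 0 0 0 0.78;0 0 0 0 0 0 0.78;0 0 0 0 0 0 0.78';python3 -m inch '0 0.0001 0.001 0 0 0 0.78;0 0 0 0 0 0 0.78;0 0 0 0 0 0 0.78';python3 -m inch '0 0 0.001 0 0 0 0.78;0 0 0 0 0 0 0.78;0 0 0 0 0 0 0.78';python3 -m inch '0 0 0.001 0 0 0 0.78;0 0 0 0 0 0 0.78;0 0 0 0 0 0 0.78';  python3 shot.py w24 240 155 330 230 8
```

```text
time: 20.23
tool_pos: [0.5721, -0.2168, 0.1823]
tool_rot: [-0.01, 0.82, 0.572, -0.007]
contact_force: [0.1, 0.5, -1.3]
gripper_width: 0.276
time: 20.48
tool_pos: [0.5722, -0.2168, 0.1813]
tool_rot: [-0.01, 0.82, 0.572, -0.007]
contact_force: [0.0, 0.6, -2.0]
gripper_width: 0.277
time: 20.73
tool_pos: [0.5722, -0.2168, 0.1803]
tool_rot: [-0.01, 0.82, 0.572, -0.007]
contact_force: [-0.6, 0.0, -2.2]
gripper_width: 0.279
time: 20.98
tool_pos: [0.5722, -0.2168, 0.1793]
tool_rot: [-0.01, 0.82, 0.572, -0.007]
contact_force: [-0.7, -0.4, -1.4]
gripper_width: 0.275
pos [ 0.5722 -0.2168  0.1793] yaw 69.79 F [-0.7 -0.4 -1.4] w 0.275
```

View pics/w24z.png

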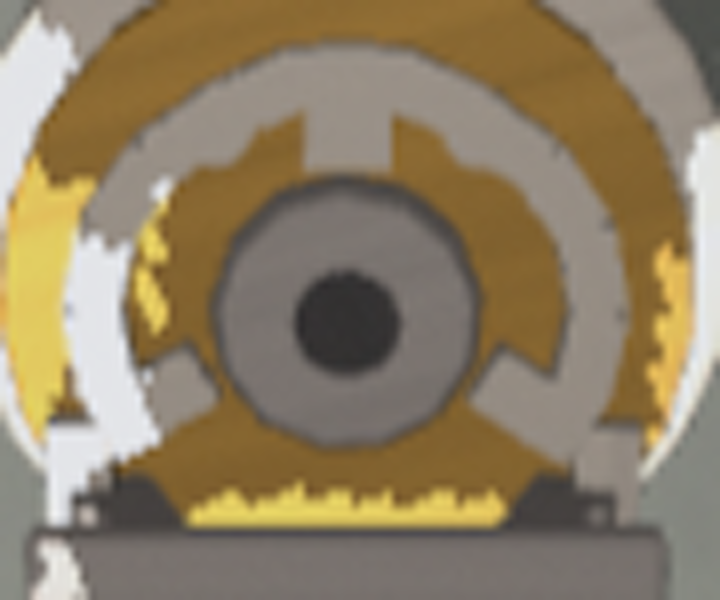

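Run:
```python
from fit import *
i=np.load("w24.npy",allow_pickle=True).item()
off,sc=(240,155),8
print("ring",ring(i,off,sc,[((188,345),(219,397)),((505,346),(468,398)),((303,172),(391,172))],.0916))
P=[(214,310),(477,310),(228,250),(300,438),(400,436),(462,250),(224,360),(470,360),(260,415),(436,410),(346,447),(300,195),(395,195)]
for z in(.0925,): print("face",z,circ(i,off,sc,P,z),"dot",circ(i,off,sc,[(295,322),(400,322),(347,270),(347,376)],z)[0])
```

```text
ring [ 551.946436   -208.90108347   13.92810713]
face 0.0925 (array([ 551.62698872, -208.57856063,   12.37485678]), np.float64(0.26896775504898685)) dot [ 552.18179088 -208.62407091    4.97737589]
```

```bash
python3 -m inch '0.0002 0 0.001 0 0 0 0.78;0 0 0 0 0 0 0.78;0 0 0 0 0 0 0.78';python3 -m inch '0 0 0.001 0 0 0 0.78;0 0 0 0 0 0 0.78;0 0 0 0 0 0 0.78';python3 -m inch '0 0.0001 0.001 0 0 0 0.78;0 0 0 0 0 0 0.78;0 0 0 0 0 0 0.78';python3 -m inch '0 0 0.001 0 0 0 0.78;0 0 0 0 0 0 0.78;0 0 0 0 0 0 0.78'
```

```text
time: 21.28
tool_pos: [0.5722, -0.2166, 0.1783]
tool_rot: [-0.01, 0.82, 0.572, -0.007]
contact_force: [0.4, -0.5, -1.7]
gripper_width: 0.282
time: 21.53
tool_pos: [0.5722, -0.2166, 0.1773]
tool_rot: [-0.01, 0.82, 0.572, -0.007]
contact_force: [0.6, 0.7, -1.2]
gripper_width: 0.275
time: 21.78
tool_pos: [0.5723, -0.2166, 0.1764]
tool_rot: [-0.01, 0.82, 0.572, -0.007]
contact_force: [-0.9, -0.1, -1.9]
gripper_width: 0.276
time: 22.03
tool_pos: [0.5724, -0.2167, 0.1757]
tool_rot: [-0.01, 0.82, 0.572, -0.007]
contact_force: [-0.8, 0.2, -1.4]
gripper_width: 0.278
```

```bash
python3 -m inch '0 0 0.001 0 0 0 0.78;0 0 0 0 0 0 0.78;0 0 0 0 0 0 0.78';python3 -m inch '0 0 0.001 0 0 0 0.78;0 0 0 0 0 0 0.78;0 0 0 0 0 0 0.78';python3 -m inch '0 0.0001 0.001 0 0 0 0.78;0 0 0 0 0 0 0.78;0 0 0 0 0 0 0.78'; python3 shot.py w25 240 155 330 230 8
```

```text
time: 22.28
tool_pos: [0.5723, -0.2167, 0.1746]
tool_rot: [-0.01, 0.82, 0.572, -0.007]
contact_force: [-0.2, -1.0, 0.0]
gripper_width: 0.278
time: 22.53
tool_pos: [0.5723, -0.2167, 0.1735]
tool_rot: [-0.01, 0.82, 0.572, -0.007]
contact_force: [0.6, -0.1, 0.3]
gripper_width: 0.278
time: 22.78
tool_pos: [0.5723, -0.2167, 0.1725]
tool_rot: [-0.01, 0.82, 0.572, -0.007]
contact_force: [0.4, -0.9, 0.1]
gripper_width: 0.276
pos [ 0.5723 -0.2167  0.1725] yaw 69.79 F [ 0.4 -0.9  0.1] w 0.276
```

View pics/w25z.png

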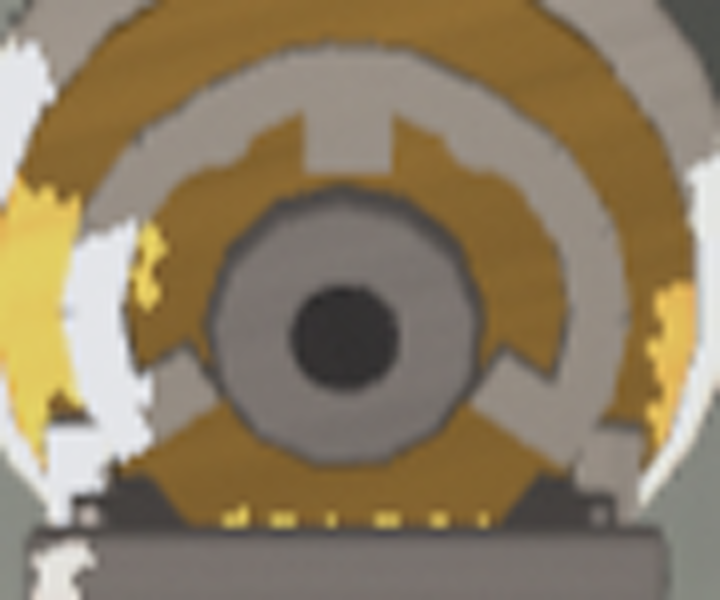

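```bash
python3 -m inch '0 0 0.001 0 0 0 0.78;0 0 0 0 0 0 0.78;0 0 0 0 0 0 0.78';python3 -m inch '0 0 0.001 0 0 0 0.78;0 0 0 0 0 0 0.78;0 0 0 0 0 0 0.78';python3 -m inch '0 0 0.0006 0 0 0 0.78;0 0 0 0 0 0 0.78;0 0 0 0 0 0 0.78;0 0 0 0 0 0 0.78'
```

```text
time: 23.08
tool_pos: [0.5723, -0.2167, 0.1715]
tool_rot: [-0.01, 0.82, 0.572, -0.007]
contact_force: [-0.7, -0.5, 0.1]
gripper_width: 0.277
time: 23.33
tool_pos: [0.5723, -0.2167, 0.1705]
tool_rot: [-0.01, 0.82, 0.572, -0.007]
contact_force: [-0.8, -1.1, 1.3]
gripper_width: 0.277
time: 23.67
tool_pos: [0.5723, -0.2166, 0.1699]
tool_rot: [-0.01, 0.82, 0.572, -0.007]
contact_force: [0.7, -0.1, 1.0]
gripper_width: 0.277
```

```bash
python3 -m inch '0 0 0 0 0 0 0.72;0 0 0 0 0 0 0.72;0 0 0 0 0 0 0.70;0 0 0 0 0 0 0.70;0 0 0 0 0 0 0.70';python3 -m inch '0 0 0 0 0 0 0.68;0 0 0 0 0 0 0.68;0 0 0 0 0 0 0.68'; python3 shot.py w26 240 155 330 230 8
```

```text
time: 24.08
tool_pos: [0.5722, -0.2166, 0.1698]
tool_rot: [-0.01, 0.82, 0.572, -0.007]
contact_force: [0.4, -0.9, 0.7]
gripper_width: 0.301
time: 24.33
tool_pos: [0.5723, -0.2164, 0.1698]
tool_rot: [-0.01, 0.82, 0.572, -0.007]
contact_force: [-0.4, 1.4, 1.3]
gripper_width: 0.319
pos [ 0.5723 -0.2164  0.1698] yaw 69.79 F [-0.4  1.4  1.3] w 0.319
```

View pics/w26z.png

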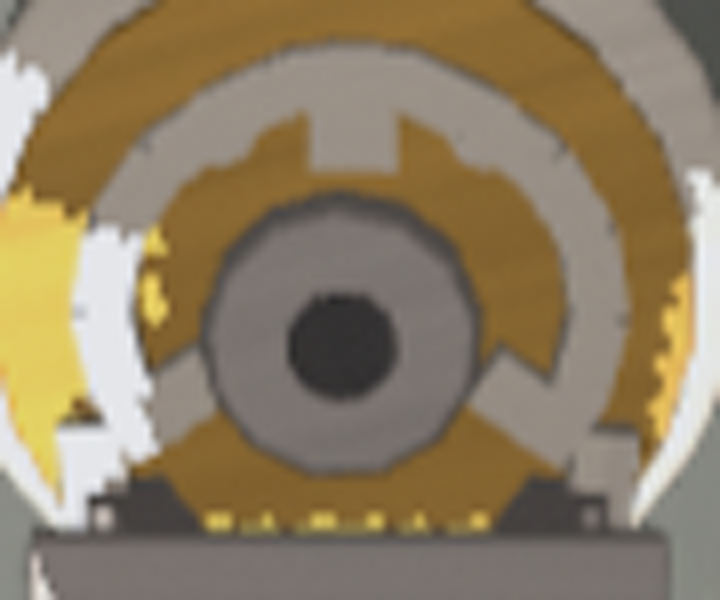

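```bash
python3 -m inch '0 0.0004 0 0 0 0 0.66;0 0 0 0 0 0 0.66;0 0 0 0 0 0 0.66';python3 -m inch '0 0.0004 0 0 0 0 0.64;0 0 0 0 0 0 0.64;0 0 0 0 0 0 0.64';python3 -m inch '0 0.0004 0 0 0 0 0.62;0 0 0 0 0 0 0.62;0 0 0 0 0 0 0.62'; python3 shot.py w27 240 155 330 230 8
```

```text
time: 24.63
tool_pos: [0.5726, -0.2167, 0.1698]
tool_rot: [-0.01, 0.82, 0.572, -0.007]
contact_force: [-0.6, 1.0, 0.5]
gripper_width: 0.338
time: 24.88
tool_pos: [0.573, -0.2168, 0.1698]
tool_rot: [-0.01, 0.82, 0.572, -0.007]
contact_force: [-0.2, 0.3, 1.6]
gripper_width: 0.358
time: 25.13
tool_pos: [0.5733, -0.217, 0.1697]
tool_rot: [-0.01, 0.82, 0.572, -0.007]
contact_force: [-0.4, 0.8, 0.0]
gripper_width: 0.379
pos [ 0.5733 -0.217   0.1697] yaw 69.79 F [-0.4  0.8  0. ] w 0.379
```

View pics/w27z.png

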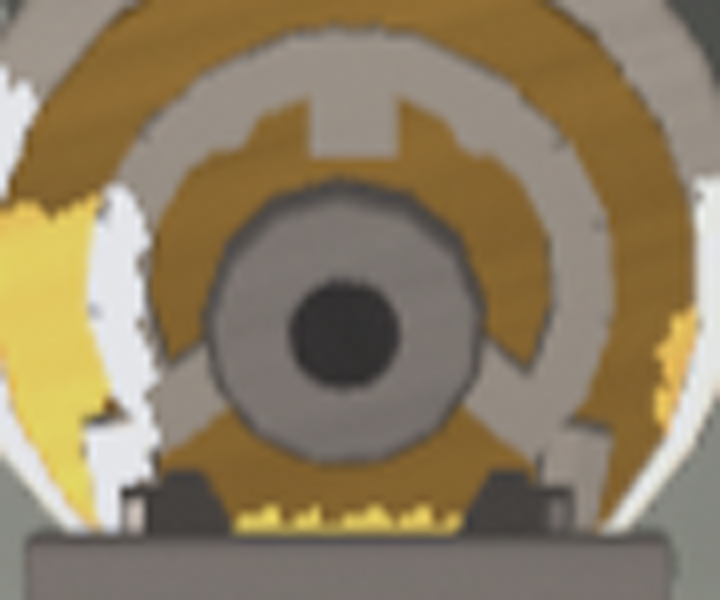

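```bash
python3 -m inch '0 0.0005 0 0 0 0 0.60;0 0 0 0 0 0 0.60;0 0.0005 0 0 0 0 0.58;0 0 0 0 0 0 0.58;0 0 0 0 0 0 0.58';python3 -m inch '0 0.0005 0 0 0 0 0.56;0 0 0 0 0 0 0.56;0 0.0004 0 0 0 0 0.54;0 0 0 0 0 0 0.54;0 0 0 0 0 0 0.54'; python3 shot.py w28 240 155 330 230 8
```

```text
time: 25.6
tool_pos: [0.5744, -0.2175, 0.1698]
tool_rot: [-0.01, 0.82, 0.572, -0.007]
contact_force: [-0.2, 0.3, 0.6]
gripper_width: 0.419
time: 26.02
tool_pos: [0.5752, -0.2178, 0.1698]
tool_rot: [-0.01, 0.82, 0.572, -0.007]
contact_force: [0.2, -0.5, 0.4]
gripper_width: 0.46
pos [ 0.5752 -0.2178  0.1698] yaw 69.78 F [ 0.2 -0.5  0.4] w 0.46
```

View pics/w28z.png

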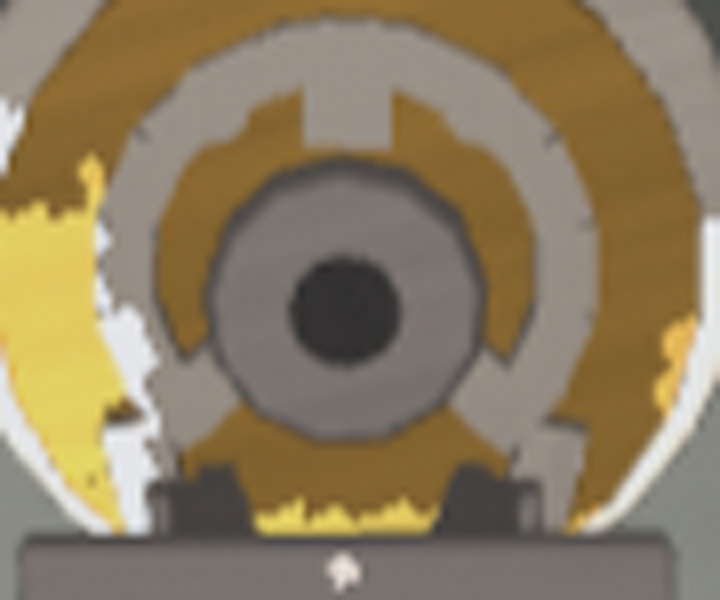

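```bash
python3 -m inch '0 0.0005 0 0 0 0 0.52;0 0 0 0 0 0 0.52;0 0.0005 0 0 0 0 0.50;0 0 0 0 0 0 0.50;0 0 0 0 0 0 0.50';python3 -m inch '0 0.0003 0 0 0 0 0.48;0 0 0 0 0 0 0.48;0 0 0 0 0 0 0.46;0 0 0 0 0 0 0.46;0 0 0 0 0 0 0.46'; python3 shot.py w29 240 155 330 230 8
```

```text
time: 26.48
tool_pos: [0.576, -0.218, 0.1695]
tool_rot: [-0.01, 0.82, 0.572, -0.007]
contact_force: [-0.3, -0.2, -0.6]
gripper_width: 0.502
time: 26.9
tool_pos: [0.5761, -0.218, 0.1693]
tool_rot: [-0.01, 0.82, 0.572, -0.007]
contact_force: [-0.3, -0.2, -2.2]
gripper_width: 0.539
pos [ 0.5761 -0.218   0.1693] yaw 69.79 F [-0.3 -0.2 -2.2] w 0.539
```

View pics/w29z.png

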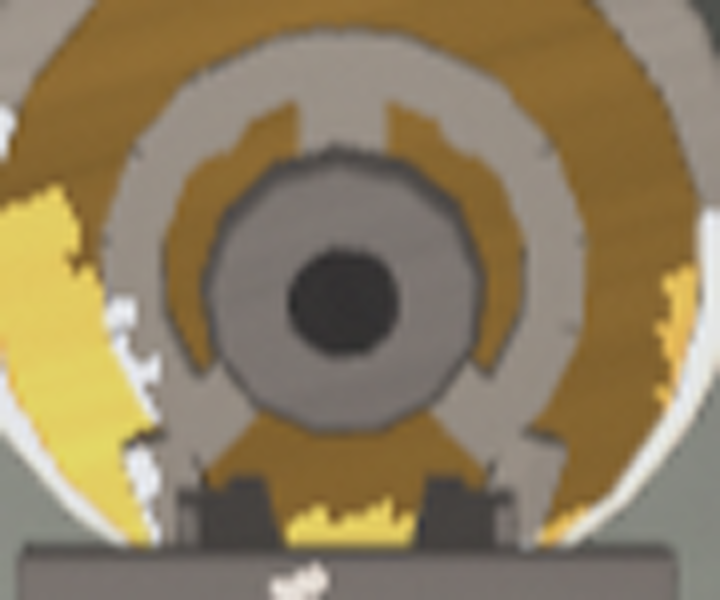

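```bash
python3 -m inch '0 0 0 0 0 0 0.44;0 0 0 0 0 0 0.44;0 0 0 0 0 0 0.42;0 0 0 0 0 0 0.42;0 0 0 0 0 0 0.42';python3 -m inch '0 0 0 0 0 0 0.40;0 0 0 0 0 0 0.40;0 0 0 0 0 0 0.38;0 0 0 0 0 0 0.38;0 0 0 0 0 0 0.38'; python3 shot.py w30 240 155 330 230 8
```

```text
time: 27.37
tool_pos: [0.5765, -0.2182, 0.17]
tool_rot: [-0.01, 0.82, 0.572, -0.007]
contact_force: [-0.7, -0.3, -1.0]
gripper_width: 0.581
time: 27.78
tool_pos: [0.5764, -0.2181, 0.1697]
tool_rot: [-0.01, 0.82, 0.572, -0.007]
contact_force: [0.0, -0.3, -1.6]
gripper_width: 0.623
pos [ 0.5764 -0.2181  0.1697] yaw 69.79 F [ 0.  -0.3 -1.6] w 0.623
```

View pics/w30z.png

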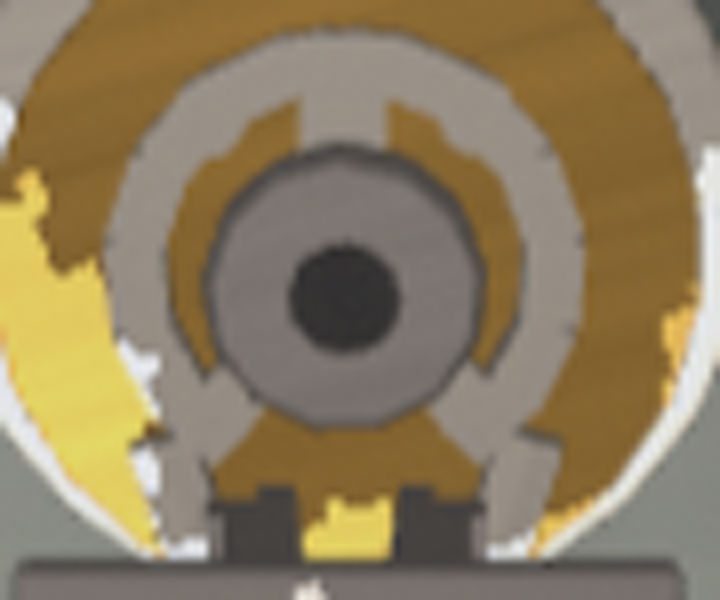

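```bash
python3 -m inch '0 0 -0.002 0 0 0 0.38;0 0 -0.002 0 0 0 0.38;0 0 0 0 0 0 0.38';python3 -m inch '0 0 -0.003 0 0 0 0.38;0 0 -0.005 0 0 0 0.38;0 0 -0.01 0 0 0 0.38;0 0 -0.02 0 0 0 0.38;0 0 -0.02 0 0 0 0.38;0 0 0 0 0 0 0.38;0 0 0 0 0 0 0.38';python3 shot.py w31 200 130 330 230 6
```

```text
time: 28.08
tool_pos: [0.5768, -0.2183, 0.1745]
tool_rot: [-0.009, 0.82, 0.572, -0.007]
contact_force: [0.4, -0.3, -0.6]
gripper_width: 0.623
time: 28.67
tool_pos: [0.5788, -0.2192, 0.2342]
tool_rot: [-0.008, 0.82, 0.572, -0.006]
contact_force: [-0.0, -1.2, -1.4]
gripper_width: 0.617
pos [ 0.5788 -0.2192  0.2342] yaw 69.79 F [-0.  -1.2 -1.4] w 0.617
```

View pics/w31z.png

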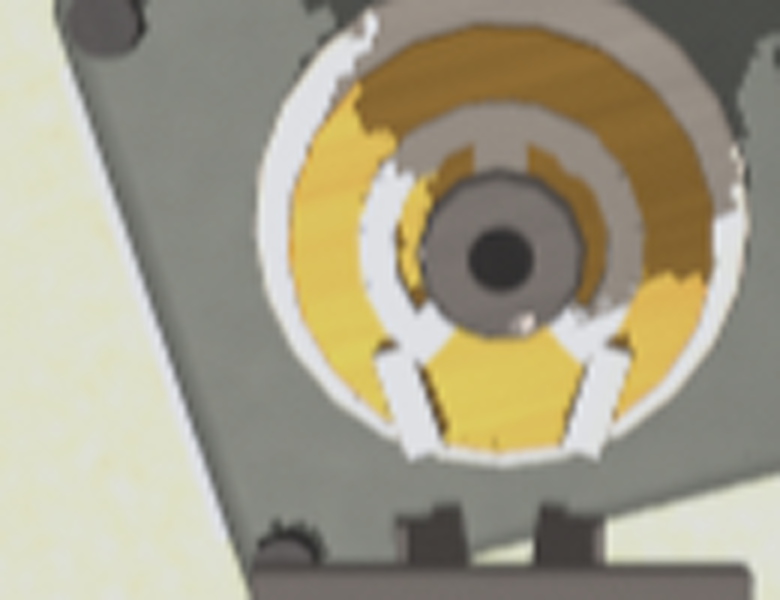

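```bash
python3 -m inch '0.010 -0.006 0 0 0 0 0.38;0.020 -0.0115 0 0 0 0 0.38;0.0283 -0.01605 0 0 0 0 0.38;0.0283 -0.01605 0 0 0 0 0.38;0.0283 -0.01605 0 0 0 0 0.38;0.0283 -0.01605 0 0 0 0 0.38;0.0283 -0.01605 0 0 0 0 0.38;0.0283 -0.01605 0 0 0 0 0.38;0.0283 -0.01605 0 0 0 0 0.38;0.0283 -0.01605 0 0 0 0 0.38'; python3 -m inch '0.0283 -0.01605 0 0 0 0 0.38;0.0283 -0.01605 0 0 0 0 0.38;0.0283 -0.01605 0 0 0 0 0.38;0.0283 -0.01605 0 0 0 0 0.38;0.020 -0.0115 0 0 0 0 0.38;0.010 -0.006 0 0 0 0.069 0.38;0 0 0 0 0 0.069 0.38;0 0 0 0 0 0 0.38;0 0 0 0 0 0 0.38'
python3 - <<'E'
from h import *
pos,y,T=yaw();print(pos,y);print(T.round(4));d=np.array([.5047,.2302,pos[2]])-pos;print(T.T@d)
E
python3 shot.py w32 225 170 340 270 6
```

```text
time: 29.55
tool_pos: [0.5276, 0.0745, 0.2334]
tool_rot: [-0.011, 0.82, 0.572, -0.008]
contact_force: [0.0, 0.6, -1.2]
gripper_width: 0.624
time: 30.3
tool_pos: [0.5011, 0.2352, 0.2357]
tool_rot: [-0.01, 0.857, 0.515, -0.009]
contact_force: [0.2, -0.3, -1.9]
gripper_width: 0.622
[0.50114539 0.23517458 0.23566008] 62.02256503666693
[[ 0.4691  0.8828 -0.025 ]
 [ 0.8831 -0.4691  0.0075]
 [-0.0051 -0.0256 -0.9997]]
[-0.00272563  0.00547144 -0.00012644]
pos [0.5011 0.2352 0.2357] yaw 62.02 F [ 0.2 -0.3 -1.9] w 0.622
```

View pics/w32z.png

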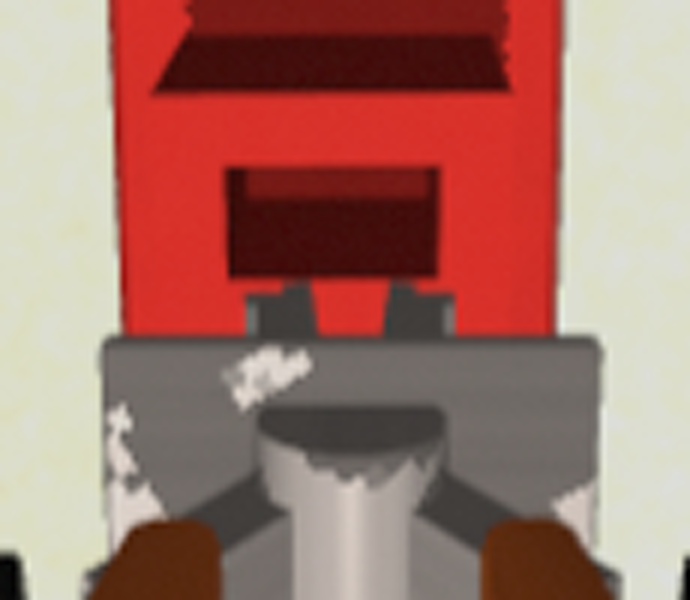

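View pics/w32.png

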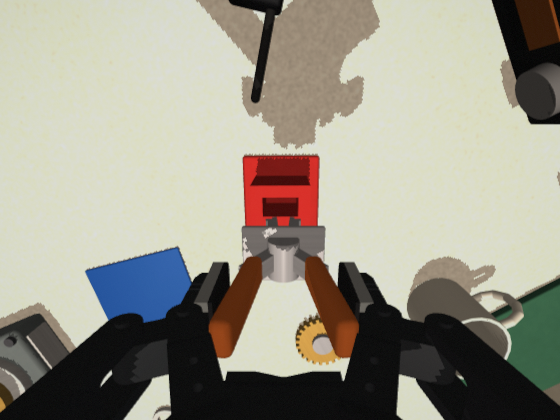

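```bash
python3 -m inch '-0.0042 0.0055 0 -0.0255 0 0 0.38;0 0 0 0 0 0 0.38;0 0 0.02 0 0 0 0.38;0 0 0.02 0 0 0 0.38;0 0 0.02 0 0 0 0.38;0 0 0.01 0 0 0 0.38;0 0 0 0 0 0 0.38;0 0 0 0 0 0 0.38'
python3 - <<'E'
from h import *
pos,y,T=yaw();print(pos,y);print(T.round(4));d=np.array([.5040,.2289,pos[2]])-pos;print(T.T@d)
E
python3 shot.py w33 225 170 340 270 6
```

```text
time: 31.02
tool_pos: [0.5051, 0.2281, 0.1669]
tool_rot: [0.001, 0.858, 0.514, -0.001]
contact_force: [0.5, -0.1, -1.8]
gripper_width: 0.619
[0.50508326 0.22808213 0.16693367] 61.86488477225878
[[ 4.715e-01  8.818e-01 -8.000e-04]
 [ 8.818e-01 -4.715e-01 -3.900e-03]
 [-3.800e-03  1.200e-03 -1.000e+00]]
[ 2.10408541e-04 -1.34092959e-03 -2.38524686e-06]
pos [0.5051 0.2281 0.1669] yaw 61.86 F [ 0.5 -0.1 -1.8] w 0.619
```

View pics/w33z.png

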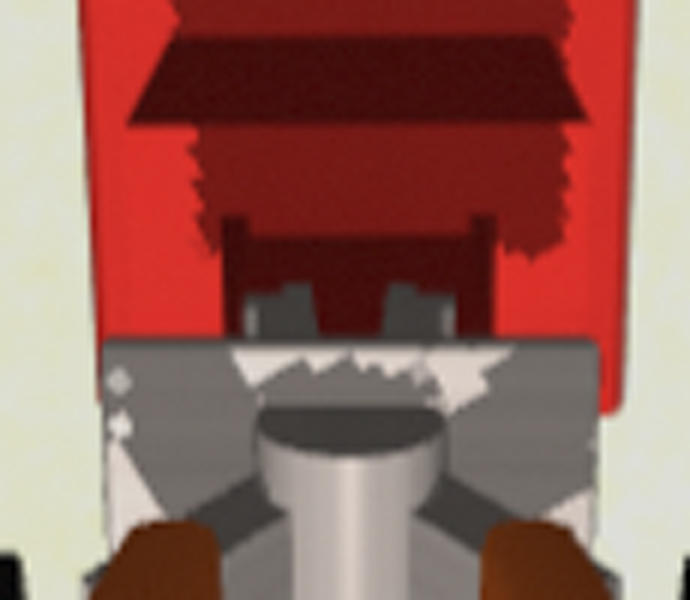

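Run:
```python
from h import *
tc=toolcam();pos,y,T=yaw()
def at(u,v,z):
    o,d=tray(tc,u/6+225-.45,v/6+170-.45);return (o+d*(z-o[2])/d[2])*1e3
zr=pos[2]-.070
print("rim back",at(222,218,zr),at(495,218,zr),"tip back",at(262,285,.087),at(440,285,.087),"shoulders",at(245,296,.083),at(457,296,.083),"stand top outer back",at(128,124,zr),at(586,124,zr),"flange",at(102,342,.027),at(601,342,.027))
```

```text
rim back [-16.22232432  -7.97262297  98.14575567] [19.69813428 -7.99906238 98.14575567] tip back [-10.52711384  -2.34491279  87.        ] [12.06011811 -2.36179348 87.        ] shoulders [-12.46993342  -2.20504613  83.        ] [14.0123104  -2.22488755 83.        ] stand top outer back [-28.14892053 -20.63606578  98.14575567] [ 31.19514217 -20.6788299   98.14575567] flange [-22.7462614  -16.26469179  27.        ] [ 24.50296454 -16.30046748  27.        ]
```

```bash
python3 -m inch '0.001 0 0 0 0 0 0.38;0 0 0.01 0 0 0 0.38;0 0 0.01 0 0 0 0.38;0 0 0.005 0 0 0 0.38;0 0 0 0 0 0 0.38'; python3 -m inch '0 0 0.01 0 0 0 0.38;0 0 0.01 0 0 0 0.38;0 0 0.008 0 0 0 0.38;0 0 0 0 0 0 0.38;0 0 0 0 0 0 0.38'
```

```text
time: 31.48
tool_pos: [0.5042, 0.2288, 0.1396]
tool_rot: [0.001, 0.858, 0.514, -0.003]
contact_force: [0.1, 0.0, -0.9]
gripper_width: 0.619
time: 31.9
tool_pos: [0.505, 0.2289, 0.1129]
tool_rot: [0.001, 0.858, 0.514, -0.002]
contact_force: [0.0, 0.0, -0.8]
gripper_width: 0.619
```

```bash
python3 -m inch '0 0 0.004 0 0 0 0.38;0 0 0.003 0 0 0 0.38;0 0 0 0 0 0 0.38;0 0 0 0 0 0 0.38'; python3 -m inch '0 0 0.002 0 0 0 0.38;0 0 0 0 0 0 0.38;0 0 0 0 0 0 0.38';  python3 -m inch '0 0 0.001 0 0 0 0.38;0 0 0 0 0 0 0.38;0 0 0 0 0 0 0.38';python3 -m inch '0 0 0.001 0 0 0 0.38;0 0 0 0 0 0 0.38;0 0 0 0 0 0 0.38'; python3 shot.py w34 200 150 340 290 4
```

```text
time: 32.23
tool_pos: [0.5056, 0.2291, 0.107]
tool_rot: [0.002, 0.858, 0.514, -0.001]
contact_force: [1.2, -0.2, -2.1]
gripper_width: 0.619
time: 32.48
tool_pos: [0.5056, 0.229, 0.1051]
tool_rot: [0.002, 0.858, 0.514, -0.001]
contact_force: [0.2, -0.3, -1.7]
gripper_width: 0.622
time: 32.73
tool_pos: [0.5056, 0.229, 0.104]
tool_rot: [0.002, 0.858, 0.514, -0.001]
contact_force: [-0.3, -0.4, -1.0]
gripper_width: 0.621
time: 32.98
tool_pos: [0.5056, 0.229, 0.1029]
tool_rot: [0.002, 0.858, 0.514, -0.001]
contact_force: [-0.1, -0.5, -2.3]
gripper_width: 0.62
pos [0.5056 0.229  0.1029] yaw 61.88 F [-0.1 -0.5 -2.3] w 0.62
```

View pics/w34z.png

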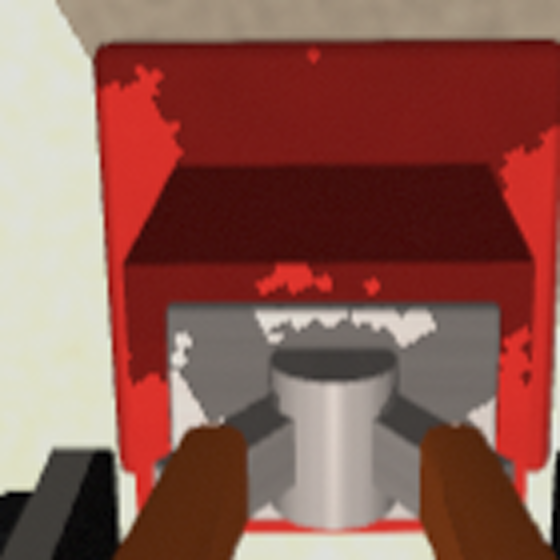

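Flange sits just over the socket rim, centred; continue down until it seats.

```bash
python3 -m inch '0 0 0.001 0 0 0 0.38;0 0 0 0 0 0 0.38;0 0 0 0 0 0 0.38'; python3 -m inch '0 0 0.001 0 0 0 0.38;0 0 0 0 0 0 0.38;0 0 0 0 0 0 0.38';  python3 -m inch '0 0 0.001 0 0 0 0.38;0 0 0 0 0 0 0.38;0 0 0 0 0 0 0.38'
```

```text
time: 33.28
tool_pos: [0.5056, 0.229, 0.102]
tool_rot: [0.002, 0.858, 0.514, -0.001]
contact_force: [0.2, -0.5, -1.2]
gripper_width: 0.621
time: 33.53
tool_pos: [0.506, 0.229, 0.1016]
tool_rot: [0.002, 0.858, 0.514, -0.001]
contact_force: [0.3, -1.2, 1.3]
gripper_width: 0.618
time: 33.78
tool_pos: [0.5063, 0.2289, 0.1011]
tool_rot: [0.002, 0.858, 0.514, -0.0]
contact_force: [-1.0, -3.0, 5.8]
gripper_width: 0.618
```

```bash
python3 -m inch '0 0 -0.0007 0 0 0 0.36;0 0 0 0 0 0 0.34;0 0 0 0 0 0 0.32;0 0 0 0 0 0 0.30;0 0 0 0 0 0 0.28;0 0 0 0 0 0 0.25;0 0 0 0 0 0 0.2;0 0 0 0 0 0 0.1;0 0 0 0 0 0 0;0 0 0 0 0 0 0'; python3 -m inch '0 0 0 0 0 0 0;0 0 0 0 0 0 0;0 0 0 0 0 0 0'; python3 shot.py w35 180 150 380 360 3
```

```text
time: 34.62
tool_pos: [0.5059, 0.2291, 0.101]
tool_rot: [0.002, 0.858, 0.514, -0.001]
contact_force: [-0.1, -0.4, -0.3]
gripper_width: 1.002
time: 34.87
tool_pos: [0.5057, 0.229, 0.1008]
tool_rot: [0.002, 0.858, 0.514, -0.001]
contact_force: [-0.1, 0.1, 0.1]
gripper_width: 1.0
pos [0.5057 0.229  0.1008] yaw 61.88 F [-0.1  0.1  0.1] w 1.0
```

View pics/w35z.png

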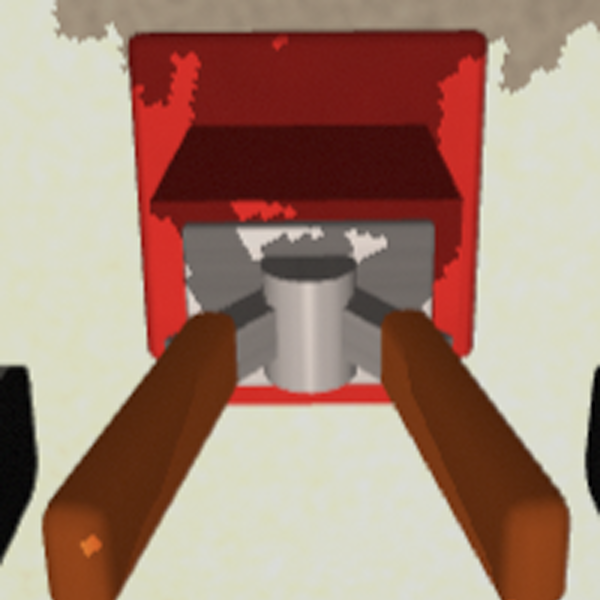

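```bash
python3 -m inch '0 0 -0.01 0 0 0 0;0 0 -0.02 0 0 0 0;0 0 -0.03 0 0 0 0;0 0 -0.03 0 0 0 0;0 0 -0.03 0 0 0 0;0 0 -0.03 0 0 0 0;0 0 -0.02 0 0 0 0;0 0 0 0 0 0 0'; python3 shot.py w36 200 140 360 280 4
python3 - <<'E'
from h import *
a=grab_frame("side");b=grab_frame("scene");cv2.imwrite("pics/side36.png",a);cv2.imwrite("pics/scene36.png",b)
E
```

```text
time: 35.58
tool_pos: [0.5081, 0.2305, 0.2783]
tool_rot: [0.003, 0.858, 0.514, 0.005]
contact_force: [1.2, 0.5, 1.1]
gripper_width: 0.996
pos [0.5081 0.2305 0.2783] yaw 61.89 F [1.2 0.5 1.1] w 0.996
```

View pics/w36z.png

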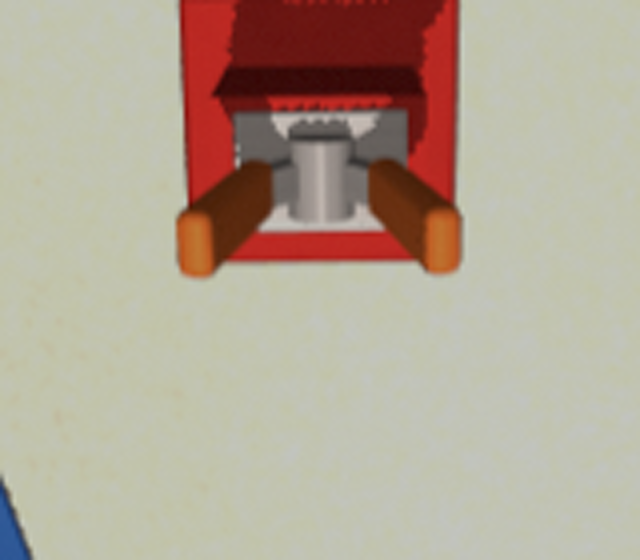

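View pics/scene36.png

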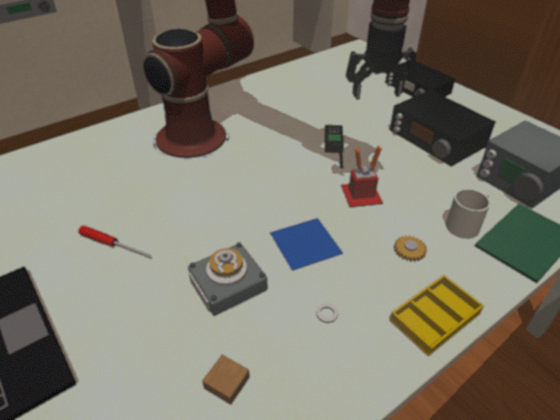

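```bash
python3 -m inch '-0.0327 0.0218 0 0 0 0 0;-0.0327 0.0218 0 0 0 0 0;-0.0327 0.0218 0 0 0 0 0;-0.0327 0.0218 0 0 0 0 0;-0.0327 0.0218 0 0 0 0 0;-0.0327 0.0218 0 0 0 0 0;-0.0327 0.0218 0 0 0 0 0;-0.0327 0.0218 0 0 0 0 0;-0.0327 0.0218 0 0 0 0 0;-0.0327 0.0218 0 0 0 0 0'; python3 -m inch '-0.0327 0.0218 0 0 0 0 0;0 0 0.03 0 0 0 0;0 0 0.03 0 0 0 0;0 0 0 0 0 0 0;0 0 0 0 0 0 0';python3 shot.py w37 220 160 340 270 5
```

```text
time: 36.57
tool_pos: [0.5426, -0.163, 0.2696]
tool_rot: [-0.0, 0.858, 0.514, -0.002]
contact_force: [0.9, 0.0, -0.2]
gripper_width: 0.999
time: 36.98
tool_pos: [0.5454, -0.1998, 0.2082]
tool_rot: [-0.002, 0.858, 0.514, -0.003]
contact_force: [-0.5, -0.7, 0.1]
gripper_width: 0.998
pos [ 0.5454 -0.1998  0.2082] yaw 61.87 F [-0.5 -0.7  0.1] w 0.998
```

View pics/w37z.png

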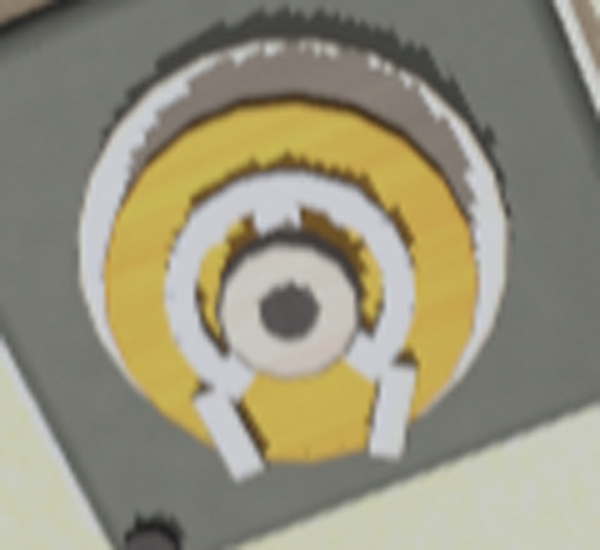

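Run:
```python
from fit import *
i=np.load("w37.npy",allow_pickle=True).item();off,sc=(220,160),5
P=[(165,285),(172,245),(195,203),(235,175),(287,167),(340,180),(385,213),(410,255),(413,300),(180,345)]
for z in(.0835,.0845,.0865): print("ring",z,circ(i,off,sc,P,z))
print("face",circ(i,off,sc,[(218,310),(360,308),(289,378),(240,358),(340,358),(226,275),(350,270)],.0925))
q=lambda u,v:onz(i,u/sc+off[0]-.4,v/sc+off[1]-.4,.0845)*1e3
print("ear ends",np.linalg.norm(q(250,475)-q(388,458)),"root outer",np.linalg.norm(q(195,397)-q(415,368)))
j=np.load("w8.npy",allow_pickle=True).item();o=lambda u,v:onz(j,u/5+200-.4,v/5+150-.4,.009)*1e3
print("root closed w8",np.linalg.norm(o(284,266)-o(537,266)))
```

```text
ring 0.0835 (array([ 551.34613757, -208.50525703,   22.13186093]), np.float64(0.4282125063045541))
ring 0.0845 (array([ 551.07494816, -208.33334914,   22.04934887]), np.float64(0.4266160434526789))
ring 0.0865 (array([ 550.53256934, -207.98953335,   21.88432475]), np.float64(0.42342311770118))
face (array([ 552.38304152, -208.61277069,   12.41031059]), np.float64(0.26635090957238106))
ear ends 25.47945763010803 root outer 39.995136730127356
root closed w8 40.589284770482436
```

Run:
```python
from h import *
a=cv2.imread("pics/scene0.png");b=grab_frame("scene")
for c in((20,200,160,270),(190,350,260,410),(305,295,350,330),(390,225,430,265),(440,185,495,240),(318,115,350,170)):
    x0,y0,x1,y1=c;print(c,cv2.absdiff(a[y0:y1,x0:x1],b[y0:y1,x0:x1]).mean().round(1))
print(job_done())
```

```text
(20, 200, 160, 270) 12.9
(190, 350, 260, 410) 11.2
(305, 295, 350, 330) 13.1
(390, 225, 430, 265) 11.3
(440, 185, 495, 240) 9.8
(318, 115, 350, 170) 10.6
the job is handed in; nothing more can be done
None
```

I took the pliers from their stand, spread the ring on the mat and slid it over the shaft. I pushed the collar down about 5 mm, let the ring close into the groove, and put the pliers back upright. I handed the job in at about 37 s of the 67 s allowed.

**Final checks**
- **Ring:** in the last close-up it is closed under the shaft's lip. I measured its outer radius as 22.05 mm (22 when closed), its ear ends as 25.5 mm apart (25.1 before the job) and the width at the ear roots as 40.0 mm (40.6 before). Its centre came out 0.4 to 1.3 mm from the shaft axis, depending on the height I assume for the ring, so centring is only confirmed to about 1 mm.
- **Forces:** during fitting, contact force readings stayed within about 3 N of the hanging load, well under the 25 N limit.
- **Pliers:** the flange is on the rim and the handles are relaxed and symmetric, as at the start.

**What did not go as expected**
- **Spread stopped short:** the handles would not close further once each ring arm had opened about 0.25 rad, short of the 0.30 I aimed for. The handle tops were then about 1 mm apart. That left roughly 0.8 mm of clearance around the shaft, which was enough.
- **Uneven spreading:** early in the squeeze the pliers rolled slightly and the left arm opened first. It evened out after I eased the downward pressure.
- **Slack grip:** the pliers also tilted and slid about 1–2 mm in the grip while being carried, and I corrected for that.
- **Other objects:** comparing the start and end scene pictures gave about the same difference (10 to 13 levels) at every bystander. That could be noise or lighting, so the check settles nothing. In the pictures I saw no bystander displaced.

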